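# Meter four mixing balls into a beaker

## Robot

A 6-joint arm with a two-finger parallel gripper is mounted at the origin on a cart in front of the work surface, level with it; the furniture and walls round the work are solid. World frame = base frame: x ahead of the robot, y to its left, z up, the work surface at z = 0. Lengths are in mm, angles in rad, forces in N, time in s.
With the tool pointing down it reaches from about 200 to 875 mm from the base axis. Payload 3.4 kg.
Tool frame: the origin (TCP) lies between the finger pads; the fingertips stand 19 mm ahead of it and the grasp point (between the pads) is the TCP; x points along the fingers, z is the direction in which the jaws open and shut, and the axes are right-handed (so a half turn about x gives the same grasp; the last joint's range is limited). The gripper opens to 94 mm and grips with 3 to 60 N. Pads are 16 mm wide; open, the fingers measure 119 mm over their backs; the gripper's body (75 mm by 177 mm) begins 78 mm behind the grasp point.
Start: joints at [1.032, 0.276, 1.505, -0, 1.361, -0.121], TCP at [233.327, 525.568, 224.493] pointing down, gripper open.
Joint ranges: [-2.89, 2.89], [-0.75, 2.08], [0.22, 2.7], [-1.18, 4.32], [0.11, 2.71], [-2.7, 2.7]. Speed limits (rad/s): [2.57, 2.57, 3.14, 3.14, 3.14, 3.14].

## Interface

Orientations are given as a rotation vector (axis times angle).
In Python, from bench import get_state, capture, camera_params, hand_in, silhouettes gives the robot as it stands. The module is installed in compiled form; this text tells all that it offers.
- The arm moves only by the tool play_rows, never from a script. Its argument "motion" is a list of rows, each a list of 2 entries, a list of its own where there are three numbers: the shift along the tool's x, y, z in cm, then the turn about the tool's x in rad. In form: [[[dx, dy, dz], spin], ...]. A call has 1 to 20 rows; each row is the pose to reach, as a shift and turn from the pose commanded when the call began, along the tool's axes at that moment; what a row does not reach only later rows make up. A row lasts 1/10 s, in which the tool goes at most 50 mm and 8.59 degrees, less where a joint would pass 70% of its speed; a pose out of reach is approached as far as the arm can. A call with a gripper value outside its range is refused whole. "fingers" is the closure in counts, from 0 (fully open) to 255 (shut), set as the call begins (left out, the last holds). The fingers move at their own pace and stop on an object; "squeeze" is the grip in N (left out, the last holds). Time passes only in rows, so rows that repeat a pose let the fingers close. It gives the time, the measured TCP pose, the force and the opening at its end, in the units of the state.
- get_state(): the state, without advancing time (a new reading comes with each control period).
- capture(name): name is "side" or "top" or "wrist"; returns (picture, depth): 480x640x3 uint8, red, green, blue; 480x640 float32, mm along the optical axis (not along the pixel's ray), 0 where there is no reading.
- camera_params(name): a dict with "camera_matrix" (3x3 intrinsics, pixels), "dist_coeffs" ([k1, k2, p1, p2, k3] as OpenCV has them; the pictures are not rectified), "eye" and "attitude" of the camera in the world; the wrist camera has in their place "hand_eye" (4x4, takes a point from camera to tool coordinates, whose origin is the TCP and whose axes are the tool frame's). Camera axes: x right, y up, looking along -z (the intrinsics and any distortion apply to the point x, -y, -z); pixel columns grow to the right and rows downward; lengths in mm; the calibration is good to about 2 mm. A picture is of the moment at which its call begins: read the wrist's pose just before it. camera_params takes no time and is no camera call.
- hand_in(): hands the job in, once; it reports no verdict.
Trained networks look in the newest picture that a camera, given by its name, has taken for a name from the list of things; names that differ only in an ending like _2 or _b are one class to them, and where a whole thing is asked for, a point or a joint stands for the part that bears it (a point fixed in the world has none). Each returns a list of dicts, best first, with "score" (0 to 1); they miss things now and then, are a little off and sometimes report something else, mostly with a low value. They report only what shows in the picture. A call takes as long as a camera call.
- silhouettes(name, camera): "pixels" (480x640 bool, what is visible of it) and "centre" ([column, row] in pixels, amid what is visible of it).
The state is a dict: "clock": time; "q": joint angles; "qvel": joint speeds; "joint_efforts": joint torques, N m; "ee_pos": TCP position; "tcp_rot": TCP orientation; "force": force on the tool from outside, world axes, zero at the start; "wrist_torque": the same for the moment, N m; "width": finger opening in mm.
Only numpy, scipy, OpenCV 4.12 (cv2) and the standard library are available. Lean on these libraries where they do the work, as an engineer would, in place of code of your own. Each camera call takes 0.05 s, during which the arm holds its last target.

## Task

A sample is to be shaken with four steel mixing balls. Stand the white beaker upright on the pad under the spout of the ball dispenser, draw the slide gate under the hopper only far enough that the first two lanes empty and four balls drop into the beaker, then push the gate fully shut. The other six balls stay in the hopper, the beaker stays under the spout, and the closed sample cups and pot beside the work are left where they are.

Things in the scene. Friction and masses are not known exactly. Their poses are not given: they have to be found in the camera images.
- dispenser: Steel-ball dispenser, grey stand fixed to the bench. Origin: bench level, under the hopper's middle; x to its back, y to its left as seen by the robot, z up; spout at the front (-x). Base plate 6 mm thick, x -143 to 52, y -75 to 75 mm. Column behind, x 26 to 43 mm. Chute and spout reach forward to x -99 mm, up to z 134 mm there, 170 mm at the hopper. Nothing is higher than 250 mm.
- hopper (a point): Middle of the hopper's open mouth, 245 mm over the bench. Hopper: y -62 to 62 mm, z 177 to 245 mm, mouth x -34 to 34 mm (dispenser axes). Five lanes side by side, each 19 mm wide, centres at y = -44 (lane a), -22 (b), 0 (c), 22 (d), 44 (e) mm; two balls in each, one on the other, standing on the gate, whose upper face is at z 176 mm. A chute below leads to the spout.
- gate (a joint): Flat slide gate under the hopper: 0 = fully shut; grows (m) as it is drawn to the dispenser's +y, up to 0.115; starts 0 to 8 mm open with no ball free. Stays where left, slides with 1.5 to 3 N. Lane a is uncovered first; a lane drops both its balls once the gate is open by about 22 mm (a), 44 mm (b), 66 mm (c), 88 mm (d), 110 mm (e).
- gate_grip (a point): Centre of the red upright grip of the gate, which moves with it: 15 mm (dispenser x) by 24 mm (y) by 36 mm high, 230 mm above the bench, on a thin post, 43 mm clear of the hopper's end when shut. Axes as the dispenser's.
- dock (a point): Centre of the dark round pad (86 mm across) on the base plate, right below the spout; its height is that of the base plate's upper face, 6 mm over the bench. Axes as the dispenser's.
- spout (a point): Centre of the spout's lower mouth, 33 by 38 mm, 90 mm above the bench, over the dock. Axes as the dispenser's.
- beaker_center (a point): White open plastic beaker, 80 mm across the rim, 62 mm high, 3 mm wall, inner floor 4 mm up, 120 g. The point is on its axis, half-way up (31 mm over its foot). z up along its axis; the loop handle is on its -x side.
- beaker_handle (a point): Middle of the upright outer bar of the beaker's loop handle, 80 mm from the beaker's axis (its -x), 37 mm over its foot; the bar is 12 mm wide (beaker y), 8 mm thick (beaker x), with its top 59 mm and its lower end 11 mm over the foot.
- ball_a1_center (a point): Centre of a loose dark 16 mm steel ball, 17 g: the lower one of lane a at the start.
- ball_a2_center (a point): Centre of a loose dark 16 mm steel ball, 17 g: the upper one of lane a at the start.
- ball_b1_center (a point): Centre of a loose dark 16 mm steel ball, 17 g: the lower one of lane b at the start.
- ball_b2_center (a point): Centre of a loose dark 16 mm steel ball, 17 g: the upper one of lane b at the start.
- ball_c1_center (a point): Centre of a loose dark 16 mm steel ball, 17 g: the lower one of lane c at the start.
- ball_c2_center (a point): Centre of a loose dark 16 mm steel ball, 17 g: the upper one of lane c at the start.
- ball_d1_center (a point): Centre of a loose dark 16 mm steel ball, 17 g: the lower one of lane d at the start.
- ball_d2_center (a point): Centre of a loose dark 16 mm steel ball, 17 g: the upper one of lane d at the start.
- ball_e1_center (a point): Centre of a loose dark 16 mm steel ball, 17 g: the lower one of lane e at the start.
- ball_e2_center (a point): Centre of a loose dark 16 mm steel ball, 17 g: the upper one of lane e at the start.
- cup_red: Closed sample cup with a red lid, 48 mm across, 60 mm high, loose bystander; origin at the centre of its underside.
- cup_blue: Closed sample cup with a blue lid, 48 mm across, 60 mm high, loose bystander; origin at the centre of its underside.
- pot: Closed sample pot with a white lid, 46 mm across, 66 mm high, loose bystander; origin at the centre of its underside.

How it is judged:
By the outcome, as a careful person would: the job done as asked, in the order asked, and still so for the second after the job is handed in, with the robot touching nothing.
It also fails if it takes over 50 s, if anything falls off the work surface, if the arm or the gripper's body presses on something with over 40 N, if the wrist force passes 120 N, or if a joint passes its speed limit or range.

## Working session

There is one attempt and no reset: what is moved stays moved. The work goes in short steps, Python scripts to look and compute and a tool call to move; the robot and the scene stay as the last step left them, time stands still between calls to the robot, and variables do not carry over. Pictures are saved under pics/ and viewed, and the job is handed in when it is done.

Besides the shell and the picture viewer there is one more tool, called after "Call:" as name(argument=value, ...) on one line, values as JSON. play_rows: Moves the arm, as the interface text tells. Its arguments: {"type":"object","properties":{"motion":{"type":"array"},"fingers":{"type":"number"},"squeeze":{"type":"number"}},"required":["motion"]}

```bash
mkdir -p pics; ls
python3 - <<'E'
from bench import *
import cv2, numpy as np
s=get_state(); print({k:np.round(v,3).tolist() for k,v in s.items()})
for n in ["side","top"]:
    p,d=capture(n); cv2.imwrite(f"pics/{n}0.png",p[:,:,::-1]); np.save(f"{n}0_d.npy",d)
    c=camera_params(n); print(n,{k:np.round(v,3).tolist() for k,v in c.items()})
print({k:np.round(v,3).tolist() for k,v in camera_params("wrist").items()})
E
```

```text
pics
{'clock': 0.0, 'q': [1.032, 0.277, 1.506, -0.0, 1.361, -0.121], 'qvel': [-0.001, -0.0, -0.001, -0.0, -0.0, -0.001], 'joint_efforts': [-0.001, -40.458, -23.723, 0.07, 0.035, -0.0], 'ee_pos': [233.051, 525.102, 223.648], 'tcp_rot': [-0.897, 1.38, 0.896], 'force': [0.361, -0.071, -0.455], 'wrist_torque': [-0.05, 0.036, 0.002], 'width': 94.014}
side {'camera_matrix': [[470.199, 0.0, 318.936], [0.0, 470.199, 241.45], [0.0, 0.0, 1.0]], 'dist_coeffs': [-0.004, 0.0, 0.0, 0.0, 0.0], 'eye': [152.041, -728.606, 613.147], 'attitude': [1.113, -0.228, -0.377]}
top {'camera_matrix': [[571.014, 0.0, 313.67], [0.0, 571.014, 237.348], [0.0, 0.0, 1.0]], 'dist_coeffs': [0.047, 0.0, 0.0, 0.0, 0.0], 'eye': [233.118, 130.557, 1743.784], 'attitude': [0.14, -0.129, -1.576]}
{'camera_matrix': [[410.011, 0.0, 323.696], [0.0, 410.011, 241.042], [0.0, 0.0, 1.0]], 'dist_coeffs': [-0.034, 0.0, 0.0, 0.0, 0.0], 'hand_eye': [[0.001, 0.279, -0.96, -162.212], [-0.0, 0.96, 0.279, 81.288], [1.0, 0.0, 0.001, -1.246], [0.0, 0.0, 0.0, 1.0]]}
```

View pics/side0.png

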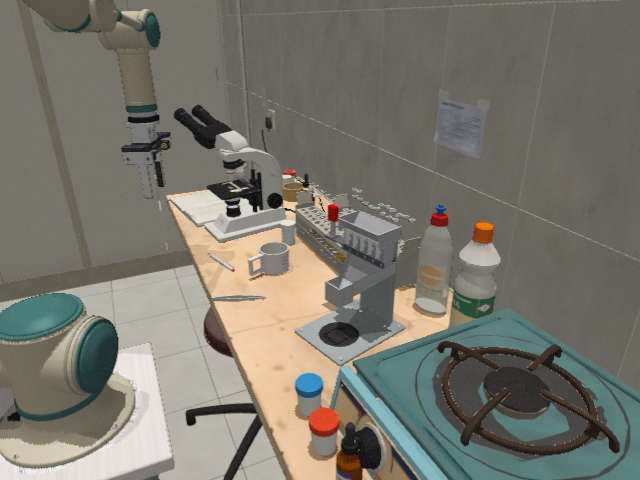

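View pics/top0.png

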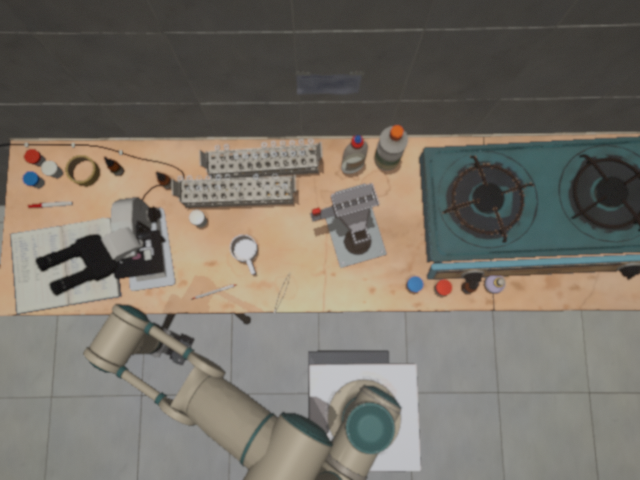

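The side view shows the dispenser at (365,285), the pad at (340,333), the red grip at (333,213) and the beaker at (272,258) with its handle to the left. In the top view the beaker is at (245,247) with the handle at (253,272), the dispenser at (357,225) and the grip at (316,212).

```bash
cat > h.py <<'E'
import numpy as np, cv2
from scipy.spatial.transform import Rotation as R
from bench import *
def cam(name, st=None):
    c=camera_params(name); K=np.array(c["camera_matrix"]);D=np.array(c["dist_coeffs"])
    if "eye" in c:
        Rm=R.from_rotvec(c["attitude"]).as_matrix(); t=np.array(c["eye"])
    else:
        H=np.array(c["hand_eye"]); T=R.from_rotvec(st["tcp_rot"]).as_matrix()
        Rm=T@H[:3,:3]; t=T@H[:3,3]+np.array(st["ee_pos"])
    return K,D,Rm,t
def rays(px,C):
    K,D,Rm,t=C
    u=cv2.undistortPoints(np.array(px,float).reshape(-1,1,2),K,D).reshape(-1,2)
    return np.c_[u[:,0],-u[:,1],-np.ones(len(u))]@Rm.T
def on_z(px,z,C):
    r=rays(px,C); t=C[3]; return t+r*((z-t[2])/r[:,2])[:,None]
def deproj(px,dep,C):
    return C[3]+rays(px,C)*np.array(dep).reshape(-1,1)
def proj(P,C):
    K,D,Rm,t=C; p=(np.atleast_2d(P)-t)@Rm; p=p*[1,-1,-1]
    return cv2.projectPoints(p,np.zeros(3),np.zeros(3),K,D)[0].reshape(-1,2)
def cloud(mask,d,C):
    v,u=np.nonzero(mask&(d>0)); return deproj(np.c_[u,v],d[v,u],C)
E
python3 - <<'E'
from h import *
for n in ["top","side"]:
    p,d=capture(n); C=cam(n)
    for o in ["dispenser","gate_grip","beaker_center","beaker_handle","cup_red","cup_blue","pot","ball_a1_center"]:
        for s in silhouettes(o,n)[:2]:
            P=cloud(s["pixels"],d,C)
            np.save(f"m_{n}_{o}.npy",s["pixels"]) if s["score"]>.4 else 0
            print(n,o,round(s["score"],2),np.round(s["centre"]),s["pixels"].sum(),"mean",P.mean(0).round(),"lo",np.percentile(P,3,0).round(),"hi",np.percentile(P,97,0).round())
E
```

```text
top dispenser 0.94 [352. 224.] 3716 mean [550.  26.  97.] lo [461. -59.  -1.] hi [625. 119. 244.]
top gate_grip 0.6 [325. 215.] 208 mean [567. 119. 194.] lo [554.  88. 169.] hi [584. 144. 250.]
top beaker_center 0.97 [245. 248.] 645 mean [494. 354.  22.] lo [434. 317.  -4.] hi [530. 389.  64.]
top beaker_handle 0.83 [244. 249.] 670 mean [492. 354.  22.] lo [427. 317.  -4.] hi [530. 389.  64.]
top cup_red 0.67 [442. 287.] 252 mean [ 371. -239.   55.] lo [ 351. -264.    5.] hi [ 392. -217.   67.]
top cup_blue 0.72 [414. 286.] 226 mean [ 382. -154.   55.] lo [ 362. -175.    6.] hi [ 403. -135.   66.]
top pot 0.65 [199. 218.] 226 mean [585. 490.  58.] lo [567. 472.  12.] hi [607. 511.  72.]
side dispenser 0.67 [360. 290.] 9619 mean [568.  20.  98.] lo [466. -55.   4.] hi [638. 124. 240.]
side gate_grip 0.81 [332. 223.] 351 mean [564. 131. 205.] lo [553.  98. 174.] hi [577. 144. 247.]
side beaker_center 0.95 [274. 257.] 976 mean [480. 341.  36.] lo [417. 314.   3.] hi [525. 392.  61.]
side beaker_handle 0.95 [270. 253.] 1067 mean [479. 344.  35.] lo [417. 314.  -0.] hi [527. 405.  61.]
side cup_red 0.74 [323. 426.] 1233 mean [ 367. -248.   44.] lo [ 349. -263.    4.] hi [ 390. -222.   61.]
side cup_blue 0.92 [310. 393.] 926 mean [ 376. -165.   45.] lo [ 359. -179.    8.] hi [ 398. -139.   61.]
side pot 0.65 [289. 230.] 328 mean [582. 483.  40.] lo [564. 472.   3.] hi [602. 509.  67.]
```

Run:
```python
from h import *
for n in ["top","side"]:
    p,d=capture(n); C=cam(n); m=np.load(f"m_{n}_dispenser.npy"); 
    m=cv2.dilate(m.astype(np.uint8),np.ones((5,5)))>0
    P=cloud(m,d,C)
    for lo,hi in [(3,10),(238,250)]:
        Q=P[(P[:,2]>lo)&(P[:,2]<hi)]
        Q=Q[(Q[:,1]<105)]
        print(n,lo,len(Q),Q[:,2].mean().round(1),cv2.minAreaRect(Q[:,:2].astype(np.float32)))
    print("grip-red")
    r=(p[:,:,0]>150)&(p[:,:,1]<70)&(p[:,:,2]<80)
    Q=cloud(r,d,C); Q=Q[(Q[:,0]>500)&(Q[:,0]<640)&(Q[:,1]>50)&(Q[:,1]<250)]
    print(len(Q),Q.min(0).round(),Q.max(0).round(),Q.mean(0).round())
    m=np.load(f"m_{n}_beaker_center.npy"); Q=cloud(m,d,C); Q=Q[Q[:,2]>56]
    print("beaker rim",len(Q),cv2.minEnclosingCircle(Q[:,:2].astype(np.float32)))
    u,v=(352,224) if n=="top" else (360,280)
    a=p[v-75:v+75,u-100:u+100]; cv2.imwrite(f"pics/{n}_disp.png",cv2.resize(a,None,fx=4,fy=4,interpolation=cv2.INTER_CUBIC)[:,:,::-1])
    u,v=(248,255) if n=="top" else (270,258)
    a=p[v-30:v+30,u-40:u+40]; cv2.imwrite(f"pics/{n}_beak.png",cv2.resize(a,None,fx=8,fy=8,interpolation=cv2.INTER_CUBIC)[:,:,::-1])
```

```text
top 3 1187 6.2 ((570.74072265625, 15.242889404296875), (260.8229675292969, 175.18673706054688), 6.769022464752197)
top 238 247 242.4 ((594.2186279296875, 29.348529815673828), (65.78255462646484, 119.37870788574219), 15.472663879394531)
grip-red
21 [559. 125. 240.] [568. 141. 252.] [563. 133. 247.]
beaker rim 109 ((475.46783447265625, 343.26171875), 61.494327545166016)
side 3 3599 5.7 ((548.7120361328125, 16.21381378173828), (196.3714141845703, 153.5074462890625), 16.001205444335938)
side 238 386 241.4 ((592.23291015625, 28.343116760253906), (66.14916229248047, 121.38338470458984), 15.97091007232666)
grip-red
25 [556. 120. 244.] [571. 141. 249.] [562. 130. 246.]
beaker rim 145 ((470.4008483886719, 349.8941650390625), 59.772117614746094)
```

View pics/top_disp.png

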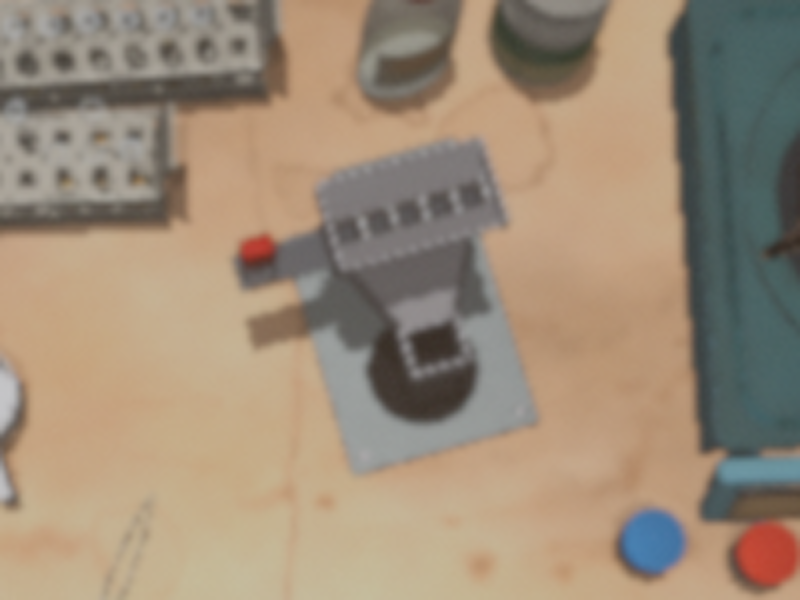

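View pics/side_disp.png

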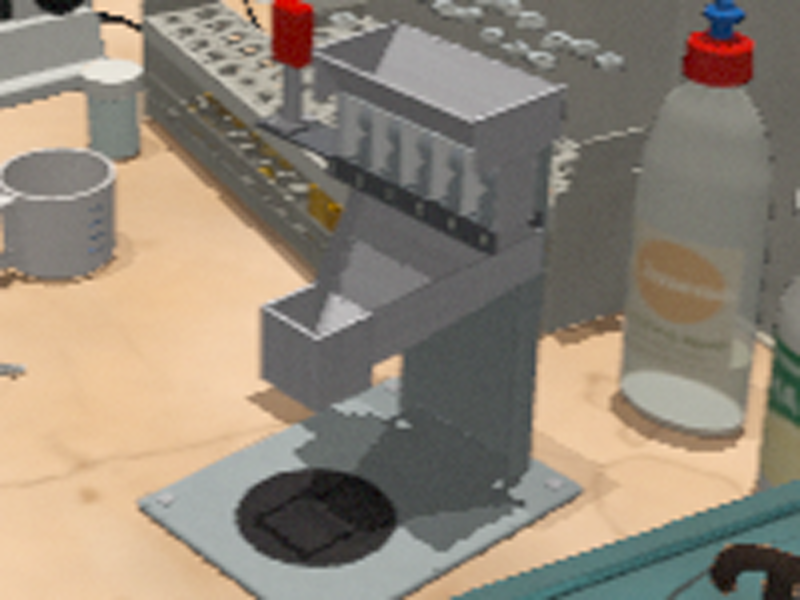

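View pics/top_beak.png

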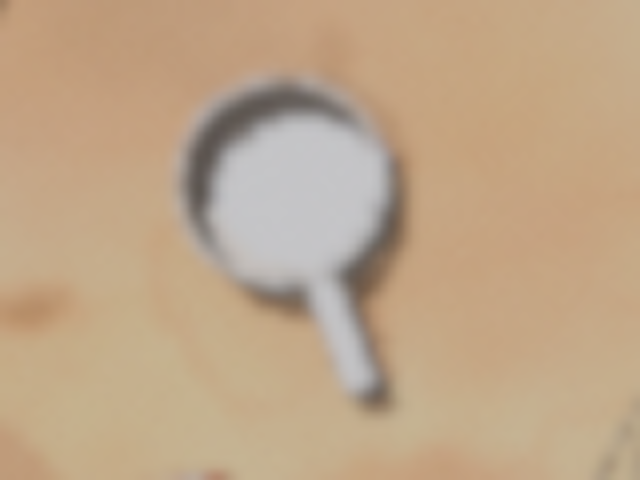

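View pics/side_beak.png

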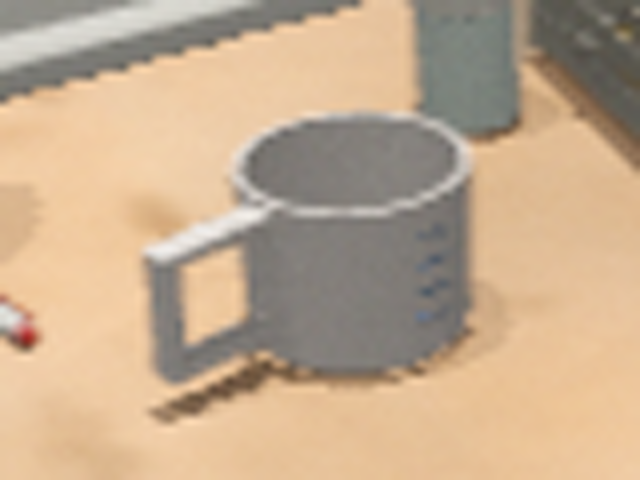

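```bash
cat >> h.py <<'E'
from scipy.optimize import minimize
def solid(ax,ay,yaw,kind,z0=0):
    """list of convex point sets"""
    c,s=np.cos(yaw),np.sin(yaw)
    def W(p): p=np.array(p,float); return np.c_[ax+c*p[:,0]-s*p[:,1], ay+s*p[:,0]+c*p[:,1], p[:,2]+z0]
    def box(x0,x1,y0,y1,a,b): return W([(x,y,z) for x in (x0,x1) for y in (y0,y1) for z in (a,b)])
    t=np.linspace(0,2*np.pi,60,endpoint=False)
    cyl=W([(40*np.cos(a),40*np.sin(a),z) for a in t for z in (0,62)])
    return [cyl, box(-84,-76,-6,6,11,59), box(-84,-38,-6,6,51,59), box(-84,-38,-6,6,11,19)]
def render(parts,C,scale=4,shape=(480,640)):
    im=np.zeros((shape[0],shape[1]),np.uint8)
    for P in parts:
        h=cv2.convexHull(proj(P,C).astype(np.float32)).reshape(-1,2)
        cv2.fillPoly(im,[np.round(h*256).astype(np.int32)],255,lineType=cv2.LINE_AA,shift=8)
    return im/255.
def fit_beaker(obs,x0,z0=0):
    def cost(v):
        t=0
        for m,C in obs:
            r=render(solid(v[0],v[1],v[2],'',z0),C); t+=np.abs(r-m).sum()/m.sum()
        return t
    best=minimize(cost,x0,method="Nelder-Mead",options=dict(initial_simplex=np.array(x0)+np.array([[0,0,0],[10,0,0],[0,10,0],[0,0,.2]])))
    return best.x,best.fun
E
python3 - <<'E'
from h import *
s=get_state(); print(R.from_rotvec(s["tcp_rot"]).as_matrix().round(3))
obs=[(np.load(f"m_{n}_beaker_center.npy").astype(float),cam(n)) for n in ("top","side")]
print(fit_beaker(obs[:1],[495,350,.3])); print(fit_beaker(obs[1:],[495,350,.3])); print(fit_beaker(obs,[495,350,.3]))
p,_=capture("wrist"); cv2.imwrite("pics/w0.png",p[:,:,::-1])
C=cam("wrist",s); print(C[3].round())
# dock pad dark in side
C=cam("side");p,d=capture("side")
print(on_z([(340,333)],6,C))
E
```

```text
[[ 0.    -0.914  0.406]
 [ 0.     0.406  0.914]
 [-1.     0.     0.   ]]
(array([4.96473866e+02, 3.54447625e+02, 3.80082573e-01]), np.float64(0.22582763337893297))
(array([4.89857264e+02, 3.54430341e+02, 4.88588895e-01]), np.float64(0.2193225650916104))
(array([4.93975208e+02, 3.52351250e+02, 4.06096359e-01]), np.float64(0.4595425085779642))
[159. 557. 387.]
[[522.44486296   8.42724703   6.        ]]
```

View pics/w0.png

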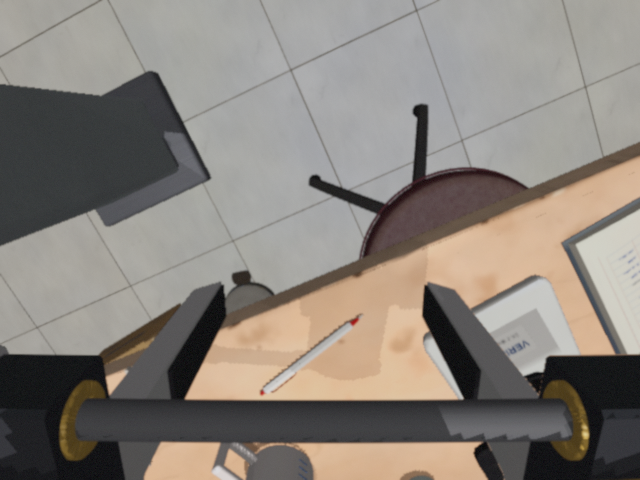

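The wrist view shows the bench edge and the beaker partly hidden at (275,465) behind the fingers. I'll move over the beaker's far side for a clear view, turning the tool as I go.

Call:
play_rows(motion=[[[-0.5,-1.5,0],-0.06],[[-1,-5,0],-0.16],[[-1.5,-9,0],-0.26],[[-2,-13,0],-0.36],[[-2.6,-17,0],-0.46],[[-2.6,-21,0],-0.56],[[-2.6,-25,0],-0.66],[[-2.6,-29,0],-0.74],[[-2.6,-33,0],-0.8],[[-2.6,-35,0],-0.82],[[-2.6,-35.6,0],-0.82],[[-2.6,-35.6,0],-0.82],[[-2.6,-35.6,0],-0.82]], fingers=0, squeeze=50)

```text
clock: 2.5
ee_pos: [557.5, 381.7, 250.5]
tcp_rot: [-1.498, 0.991, 1.5]
force: [0.6, 0.0, 1.3]
width: 94.0
```

Run:
```python
from h import *
s=get_state(); print(s["clock"],s["ee_pos"],R.from_rotvec(s["tcp_rot"]).as_matrix().round(3),np.round(s["q"],2))
p,d=capture("wrist"); cv2.imwrite("pics/w1.png",p[:,:,::-1])
r=silhouettes("beaker_center","wrist"); print([(x["score"],x["pixels"].sum(),x["centre"]) for x in r])
C=cam("wrist",s); m=r[0]["pixels"]
print(fit_beaker([(m.astype(float),C)],[494,352,.4]))
obs=[(np.load(f"m_{n}_beaker_center.npy").astype(float),cam(n)) for n in ("top","side")]
print(fit_beaker(obs+[(m.astype(float),C)],[494,352,.4]))
Q=cloud(m,d,C); print(np.percentile(Q,[1,50,99],axis=0).round())
```

```text
2.5 [557.54290431 381.7084616  250.50258592] [[-0.001 -0.92  -0.392]
 [ 0.    -0.392  0.92 ]
 [-1.     0.001  0.001]] [ 0.5   0.42  1.22  0.    1.5  -1.48]
[(0.59, np.int64(8181), [320.8, 136.6])]
(array([4.95871618e+02, 3.52190472e+02, 3.80358411e-01]), np.float64(0.04996225112707349))
(array([4.94381552e+02, 3.52120618e+02, 3.82448509e-01]), np.float64(0.5232784857074063))
[[423. 315.   4.]
 [492. 348.   7.]
 [532. 389.  65.]]
```

View pics/w1.png

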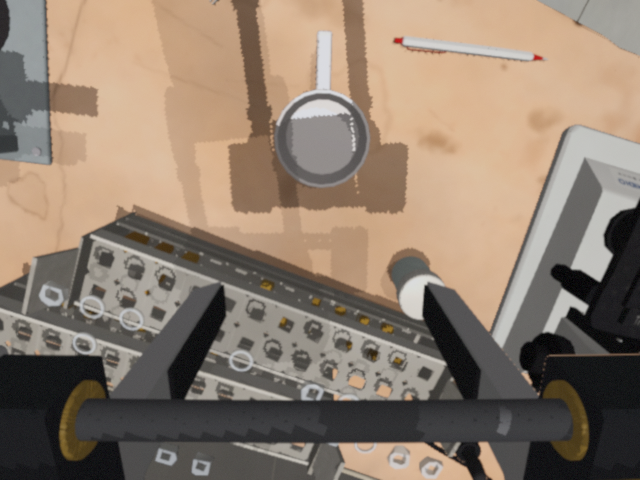

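The wrist view shows the beaker's rim at (322,138) and its handle at (324,60), both clear of the pen. The fit is tight: axis (495.5, 352.2), yaw 0.381. That puts the handle bar at (421, 322).

Call:
play_rows(motion=[[[0,1.5,0],0.02],[[0.5,5.5,0],0.02],[[2,9.8,-0.1],0.02],[[4.5,13,-0.1],0.02],[[8,14.6,-0.1],0.02],[[12,14.9,-0.1],0.02],[[16,14.9,-0.1],0.02],[[19,14.9,-0.1],0.02],[[20.8,14.9,-0.1],0.02],[[21.2,14.9,-0.1],0.02],[[21.2,14.9,-0.1],0.02],[[21.2,14.9,-0.1],0.02]], fingers=130, squeeze=50)

```text
clock: 3.8
ee_pos: [422.6, 322.7, 39.7]
tcp_rot: [-1.486, 1.001, 1.484]
force: [-0.7, 0.1, -0.1]
width: 46.2
```

Run:
```python
from h import *
s=get_state(); print(s["clock"],s["ee_pos"],s["width"],s["force"])
p,d=capture("wrist"); cv2.imwrite("pics/w2.png",p[:,:,::-1])
p,d=capture("side"); a=p[195:315,190:350]; cv2.imwrite("pics/s2.png",cv2.resize(a,None,fx=5,fy=5)[:,:,::-1])
```

```text
3.8 [422.57324109 322.67797254  39.74410509] 46.24602181321031 [-0.7260306   0.08950711 -0.11154209]
```

View pics/w2.png

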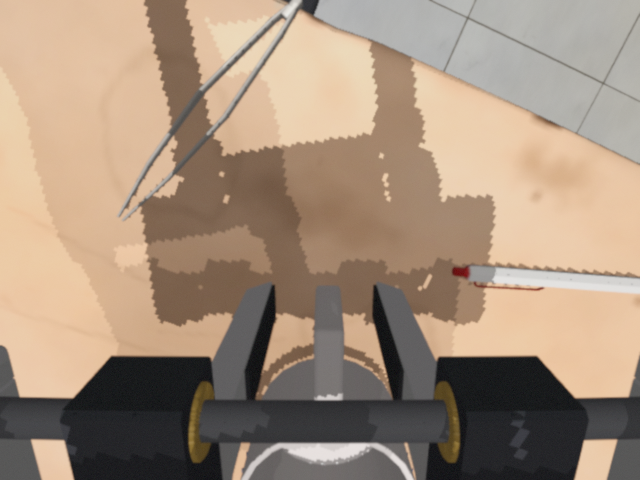

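View pics/s2.png

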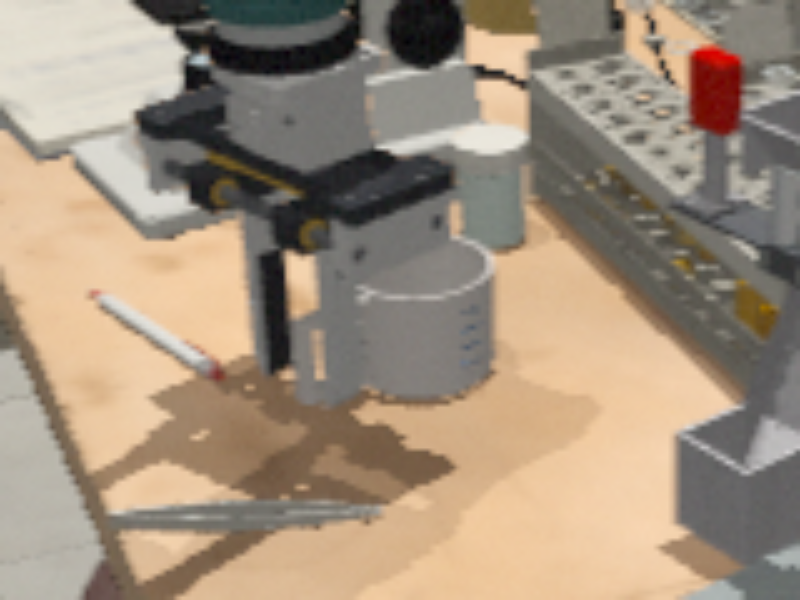

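The handle bar (328,330) sits centred between the fingers (262 and 388) and the beaker is untouched. Closing now.

Call:
play_rows(motion=[[[0,0,0],0],[[0,0,0],0],[[0,0,0],0],[[0,0,0],0],[[0,0,0],0],[[0,0,0],0],[[0,0,0],0]], fingers=255, squeeze=50)

```text
clock: 4.6
ee_pos: [422.0, 321.9, 38.5]
tcp_rot: [-1.485, 1.003, 1.485]
force: [-0.2, 0.7, 0.8]
width: 11.6
```

Run:
```python
from h import *
s=get_state(); print(s["clock"],s["ee_pos"],s["width"],s["force"])
# refine dispenser: side camera base-plate + hopper, dock pad by dark ellipse
C=cam("side"); p,d=capture("side")
g=p.astype(int).max(2); 
m=np.zeros(g.shape,bool); m[318:352,312:366]=True
dark=(g<75)&m
n,l,st,ce=cv2.connectedComponentsWithStats(dark.astype(np.uint8)); 
k=1+np.argmax(st[1:,4]); print(st[k],ce[k])
vu=np.argwhere(l==k)[:,::-1]; W=on_z(vu,6,C); print("pad",cv2.minEnclosingCircle(W[:,:2].astype(np.float32)),(W.min(0)+W.max(0))/2)
o=np.array([592.5,28.8]);y=.279;Rz=np.array([[np.cos(y),-np.sin(y)],[np.sin(y),np.cos(y)]])
L=(W[:,:2]-o)@Rz; print("local",L.min(0),L.max(0))
def draw(name,p,C,o,dockx):
    p=p[:,:,::-1].copy()
    for x0,x1,y0,y1,z in [(-143,52,-75,75,6),(-34,34,-62,62,245)]:
        q=np.array([(x0,y0),(x1,y0),(x1,y1),(x0,y1)])@Rz.T+o
        cv2.polylines(p,[proj(np.c_[q,np.full(4,z)],C).round().astype(int)],True,(0,255,0),1)
    t=np.linspace(0,6.283,50); q=np.c_[dockx+43*np.cos(t),43*np.sin(t)]@Rz.T+o
    cv2.polylines(p,[proj(np.c_[q,np.full(50,6)],C).round().astype(int)],True,(255,0,255),1)
    q=np.array([(dockx-16.5,-19),(dockx+16.5,-19),(dockx+16.5,19),(dockx-16.5,19)])@Rz.T+o
    cv2.polylines(p,[proj(np.c_[q,np.full(4,90)],C).round().astype(int)],True,(0,0,255),1)
    u,v=(352,224) if name=="top" else (360,280)
    cv2.imwrite(f"pics/ov_{name}.png",cv2.resize(p[v-75:v+75,u-100:u+100],None,fx=4,fy=4))
draw("side",p,C,o,-80)
p,d=capture("top"); draw("top",p,cam("top"),o,-80)
```

```text
4.6 [422.03204877 321.93752053  38.53592923] 11.566321092107291 [-0.19114127  0.7223479   0.78867189]
[319 322  41  24 754] [338.99469496 333.77188329]
pad ((519.9430541992188, 7.520767688751221), 43.0131950378418) [519.98086896   8.50739105   6.        ]
local [-118.02004675  -40.77000909] [-32.74090131  41.23170254]
```

View pics/ov_side.png

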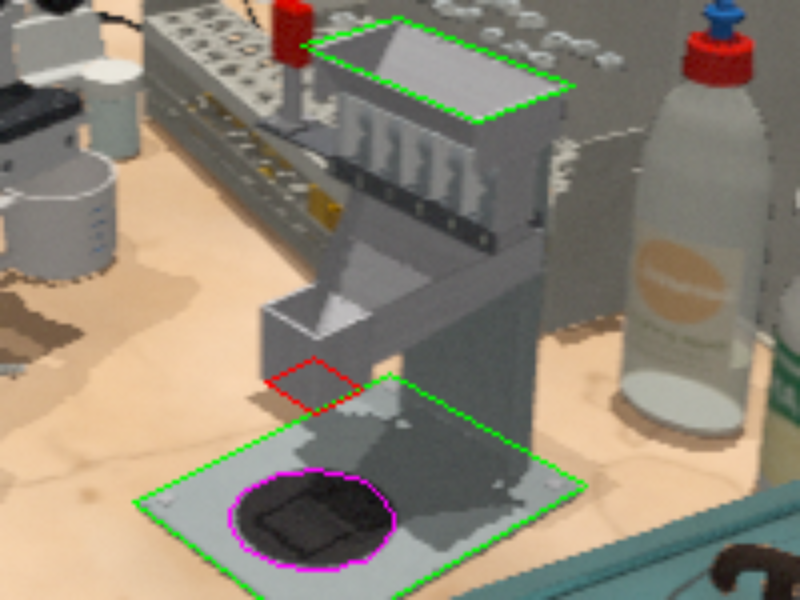

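View pics/ov_top.png

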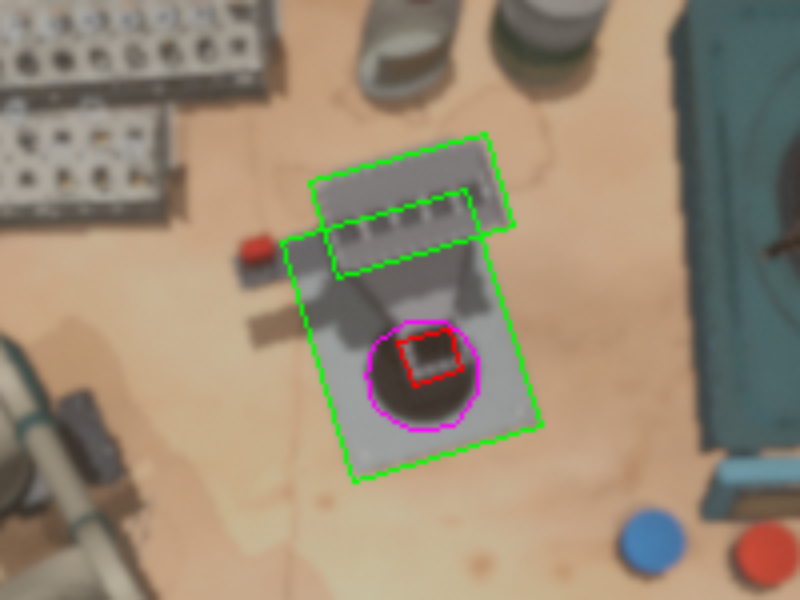

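Grip width is 11.6 mm, so the bar is held. The overlay matches the plate, hopper and pad to within about 2 mm, and the dock is at about (519.5, 8). Next I lift slightly and carry the beaker low to a point in front of the dispenser.

Call:
play_rows(motion=[[[-0.6,0,0],0],[[-1.4,0,0],0],[[-1.6,0.4,-0.8],0],[[-1.6,1.3,-2.3],0.02],[[-1.6,2.6,-4.6],0.03],[[-1.6,4.2,-7.4],0.04],[[-1.6,5.9,-10.4],0.05],[[-1.6,7.6,-13.4],0.06],[[-1.6,9.3,-16.4],0.07],[[-1.6,11,-19.4],0.08],[[-1.6,12.7,-22.4],0.09],[[-1.6,14.4,-25.4],0.1],[[-1.6,15.9,-28],0.1],[[-1.6,17,-30],0.1],[[-1.6,17.6,-31],0.1],[[-1.6,17.7,-31.2],0.1],[[-1.6,17.7,-31.2],0.1],[[-1.6,17.7,-31.2],0.1]])

```text
clock: 6.5
ee_pos: [373.6, -33.3, 54.4]
tcp_rot: [-1.414, 1.062, 1.414]
force: [-0.5, 1.0, -1.4]
width: 11.6
```

Run:
```python
from h import *
s=get_state(); print(s["clock"],s["ee_pos"],s["width"],s["force"]); T=R.from_rotvec(s["tcp_rot"]).as_matrix(); print(T.round(3))
yaw=np.arctan2(-T[1,1],-T[0,1])
ax=np.array(s["ee_pos"][:2])+79.5*np.array([np.cos(yaw),np.sin(yaw)]); z0=s["ee_pos"][2]-38.5
p,d=capture("side"); C=cam("side")
r=silhouettes("beaker_center","side"); print(ax,yaw,[(x["score"],x["pixels"].sum()) for x in r])
q=p[:,:,::-1].copy()
for P in solid(ax[0],ax[1],yaw,'',z0): cv2.polylines(q,[cv2.convexHull(proj(P,C).round().astype(np.int32))],True,(0,255,0),1)
cv2.imwrite("pics/s3.png",cv2.resize(q[250:400,240:440],None,fx=4,fy=4))
Q=cloud(r[0]["pixels"],d,C); print(np.percentile(Q,[1,50,99],axis=0).round())
```

```text
6.5 [373.61284867 -33.2803547   54.42404507] 11.610640438265133 [-0.49784196  1.02916639 -1.42928576]
[[-0.    -0.96  -0.278]
 [ 0.    -0.278  0.96 ]
 [-1.     0.     0.   ]]
[449.97037998 -11.14943939] 0.28210316404829217 [(0.73, np.int64(1079)), (0.27, np.int64(8840))]
[[398. -50.  19.]
 [442. -41.  48.]
 [485.  23.  78.]]
```

View pics/s3.png

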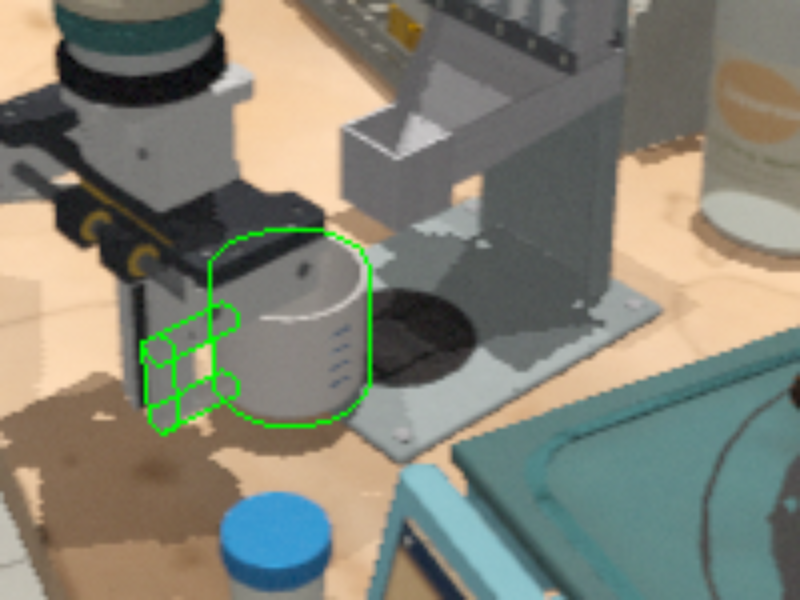

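The beaker is held level and matches its predicted outline at (290,330). The spout stands ahead of it at (395,170) and the pad at (425,335). Now I slide it under the spout and set it down.

Call:
play_rows(motion=[[[0,-0.5,0],0],[[0,-1.5,0],0],[[0,-2.8,-0.1],0],[[0,-4.1,-0.1],0],[[0,-5.4,-0.1],0],[[0,-6.4,-0.1],0],[[0,-7,-0.1],0],[[0,-7.2,-0.1],0],[[0.2,-7.2,-0.1],0],[[0.5,-7.2,-0.1],0],[[0.8,-7.2,-0.1],0],[[0.95,-7.2,-0.1],0],[[1.0,-7.2,-0.1],0],[[1.0,-7.2,-0.1],0]])

```text
clock: 8.0
ee_pos: [443.3, -14.6, 44.6]
tcp_rot: [-1.414, 1.062, 1.414]
force: [-0.2, 0.1, 0.9]
width: 11.8
```

Run:
```python
from h import *
s=get_state(); print(s["clock"],s["ee_pos"],s["width"],s["force"])
p,d=capture("side"); C=cam("side"); q=p[:,:,::-1]
cv2.imwrite("pics/s4.png",cv2.resize(q[230:380,260:460],None,fx=4,fy=4))
```

```text
8.0 [443.25155691 -14.56480263  44.57388689] 11.80558405628186 [-0.1544986   0.06443047  0.89188791]
```

View pics/s4.png

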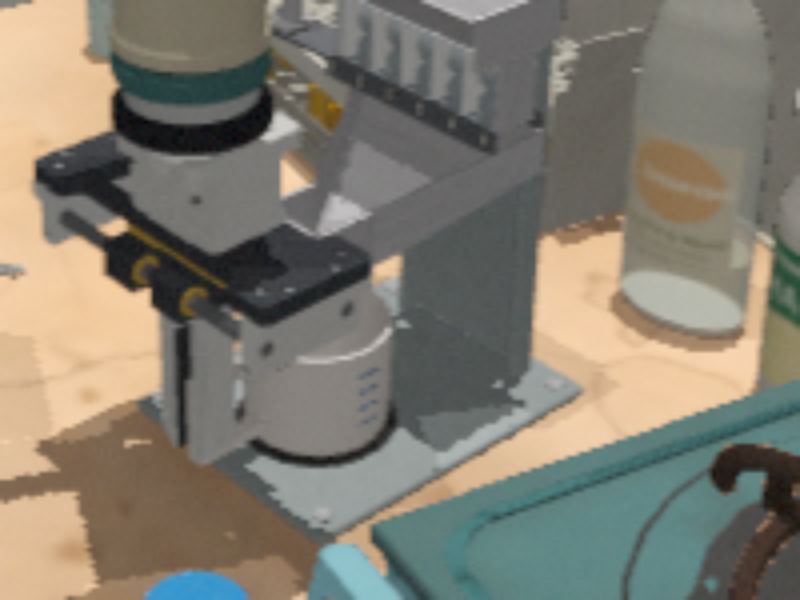

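The beaker sits on the pad under the spout and the force reading shows contact. Next I open, back straight off the handle, and rise.

Call:
play_rows(motion=[[[0,0,0],0],[[0,0,0],0],[[0,0,0],0],[[0,0.5,0],0],[[0,1.5,0],0],[[0,3,0],0],[[0,4.5,0],0],[[0,5.8,0],0],[[-1,6.2,0],0],[[-4,6.2,0],0],[[-8,6.2,0],0.08],[[-12,6.2,0],0.2],[[-16.5,6.2,0],0.32],[[-21,6.2,0],0.45],[[-25.5,5,0.5],0.58],[[-29,2.5,1.2],0.7],[[-31,-0.5,2],0.83],[[-31.5,-3.5,2.8],0.96],[[-31.5,-6.5,3.6],1.09],[[-31.5,-9,4.4],1.2]], fingers=130)

```text
clock: 10.05
ee_pos: [518.8, 53.4, 360.7]
tcp_rot: [-0.508, 1.508, 0.507]
force: [-0.6, 0.2, 0.2]
width: 45.9
```

Run:
```python
from h import *
s=get_state(); print(s["clock"],s["ee_pos"],s["width"],s["force"],np.round(s["q"],2)); T=R.from_rotvec(s["tcp_rot"]).as_matrix(); print(T.round(3))
p,d=capture("side"); C=cam("side"); q=p[:,:,::-1]
cv2.imwrite("pics/s5.png",cv2.resize(q[230:380,260:460],None,fx=4,fy=4))
d=np.array([575.2,96.8,360])-s["ee_pos"]; print("to view (cm):",(d@T/10).round(2), "spin", np.arctan2(-T[1,1],-T[0,1])+1.292)
```

```text
10.05 [518.83157193  53.43948585 360.67697452] 45.91922350335508 [-0.56985906  0.20830852  0.24618956] [-0.03  0.15  1.35  0.    1.65 -0.68]
[[ 0.002 -0.604  0.797]
 [ 0.     0.797  0.604]
 [-1.    -0.001  0.002]]
to view (cm): [0.08 0.05 7.11] spin 0.3694157330349441
```

View pics/s5.png

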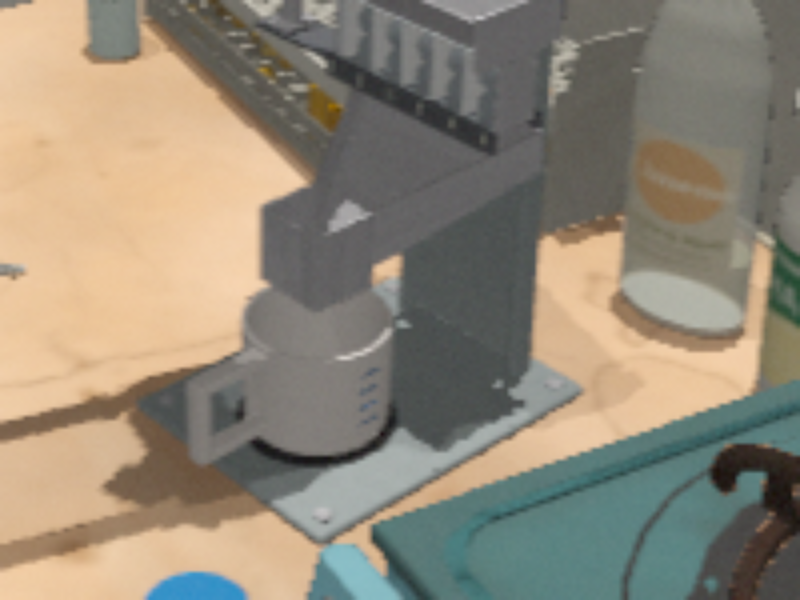

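The beaker stands upright on the pad with its rim at (320,320) round the spout's mouth, and its handle faces outward at (210,410). Next I move over the hopper's end to look at the grip.

Call:
play_rows(motion=[[[0,0,1],0.12],[[0,0,3],0.24],[[0,0,5],0.34],[[0,0,6.5],0.37],[[0,0,7.1],0.37],[[0,0,7.1],0.37],[[0,0,7.1],0.37],[[0,0,7.1],0.37]])

```text
clock: 10.9
ee_pos: [573.5, 95.4, 359.9]
tcp_rot: [-0.222, 1.559, 0.222]
force: [-0.3, -0.5, 0.2]
width: 45.9
```

Run:
```python
from h import *
s=get_state(); print(s["clock"],s["ee_pos"],np.round(s["q"],2)); T=R.from_rotvec(s["tcp_rot"]).as_matrix(); print(T.round(3))
C=cam("wrist",s)
p,d=capture("wrist"); cv2.imwrite("pics/w6.png",p[:,:,::-1]); np.save("w6.npy",d)
for x in silhouettes("gate_grip","wrist")[:2]: print(x["score"],x["centre"],x["pixels"].sum())
o=np.array([594.5,29.5]);y=.279;Rz=np.array([[np.cos(y),-np.sin(y)],[np.sin(y),np.cos(y)]])
i=p.astype(int); r=(i[:,:,0]>140)&(i[:,:,1]<70)&(i[:,:,2]<70)
Q=cloud(r,d,C); Q=Q[(Q[:,2]>200)&(Q[:,2]<260)]; top=Q[Q[:,2]>244]
print(len(Q),len(top),np.percentile(top,[1,50,99],axis=0).round(1)); L=(top[:,:2]-o)@Rz; print("grip local",np.percentile(L,[1,99],axis=0).round(1))
rect=cv2.minAreaRect(top[:,:2].astype(np.float32)); print(rect)
q=p[:,:,::-1].copy()
for P,z in [([(-34,-62),(34,-62),(34,62),(-34,62)],245),([(-143,-75),(52,-75),(52,75),(-143,75)],6)]:
    cv2.polylines(q,[proj(np.c_[np.array(P)@Rz.T+o,np.full(4,z)],C).round().astype(int)],True,(0,255,0),1)
cv2.imwrite("pics/w6o.png",q)
```

```text
10.9 [573.45519865  95.37233367 359.93776372] [ 0.05  0.24  1.22 -0.    1.67 -0.24]
[[ 0.    -0.279  0.96 ]
 [-0.     0.96   0.279]
 [-1.    -0.     0.   ]]
0.63 [328.3, 193.4] 2488
357 357 [[556.6 129.  246.8]
 [564.2 136.5 249.6]
 [571.2 143.7 251.7]]
grip local [[ -6.1 103.6]
 [  6.7 118. ]]
((564.0377197265625, 135.8516845703125), (13.340373992919922, 15.049744606018066), 16.861907958984375)
```

View pics/w6o.png

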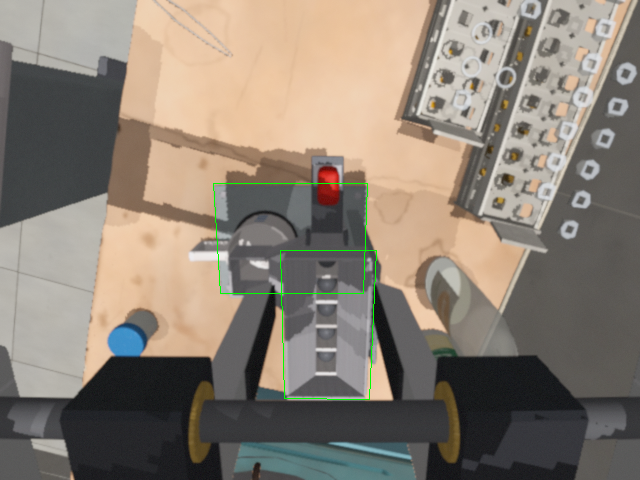

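```bash
cat >> h.py <<'E'
O=np.array([594.5,29.5]);YAW=.279;RZ=np.array([[np.cos(YAW),-np.sin(YAW)],[np.sin(YAW),np.cos(YAW)]])
def gripbox(x,y): 
    L=np.array([(x+a,y+b) for a in (-7.5,7.5) for b in (-12,12)]*2)@RZ.T+O
    return np.c_[L,[212]*4+[248]*4]
def redmask(p):
    i=p.astype(int); r=(i[:,:,0]>70)&(i[:,:,0]>2.2*i[:,:,1])&(i[:,:,0]>2.2*i[:,:,2]); return r
def fit_grip(m,C,x0=(0,110)):
    f=lambda v: np.abs(render([gripbox(*v)],C)-m).sum()/m.sum()
    r=minimize(f,x0,method="Nelder-Mead",options=dict(initial_simplex=np.array(x0)+np.array([[0,0],[6,0],[0,8]]))); return r.x,r.fun
E
python3 - <<'E'
from h import *
s=get_state(); C=cam("wrist",s)
p=cv2.imread("pics/w6.png")[:,:,::-1]
m=redmask(p); m[:140]=0;m[230:]=0;m[:,:290]=0;m[:,370:]=0
print(m.sum(),np.argwhere(m).min(0),np.argwhere(m).max(0)); v,f=fit_grip(m.astype(float),C); print(v,f, RZ@v+O)
p,d=capture("side"); Cs=cam("side"); m=redmask(p); m[:,:300]=0; m[:,370:]=0; m[:190]=0;m[240:]=0
print(m.sum()); 
if m.sum(): print(fit_grip(m.astype(float),Cs))
cv2.imwrite("pics/s7.png",cv2.resize(p[170:290,280:440],None,fx=5,fy=5)[:,:,::-1])
q=cv2.imread("pics/w6.png")
v=np.round(v,1)
cv2.polylines(q,[cv2.convexHull(proj(gripbox(*v),C).round().astype(np.int32))],True,(0,255,0),1)
cv2.imwrite("pics/w7.png",cv2.resize(q[140:300,230:430],None,fx=4,fy=4))
E
```

```text
760 [167 317] [204 338]
[ -0.35406702 104.8247292 ] 0.30551599587203304 [565.29147511 130.1737865 ]
156
(array([  3.9434824 , 113.81032562]), np.float64(0.6193061840120665))
```

View pics/w7.png

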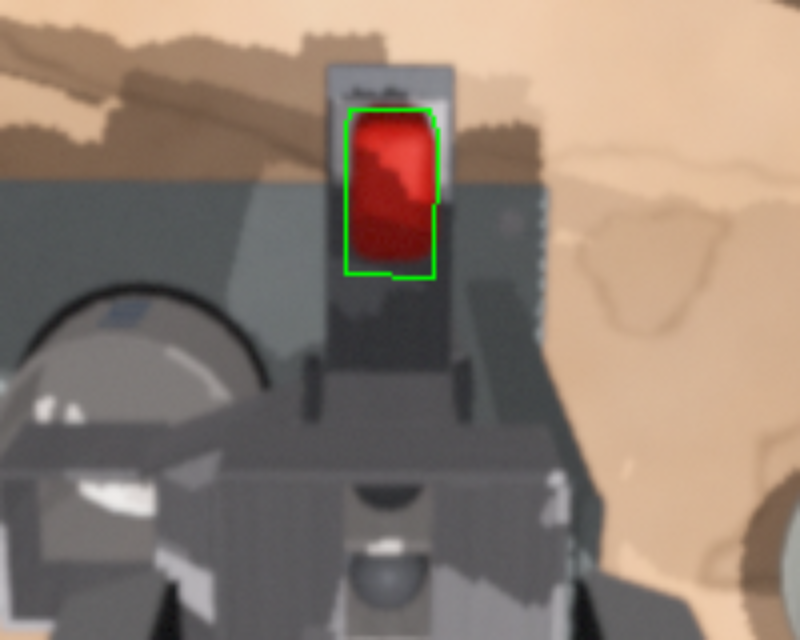

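View pics/s7.png

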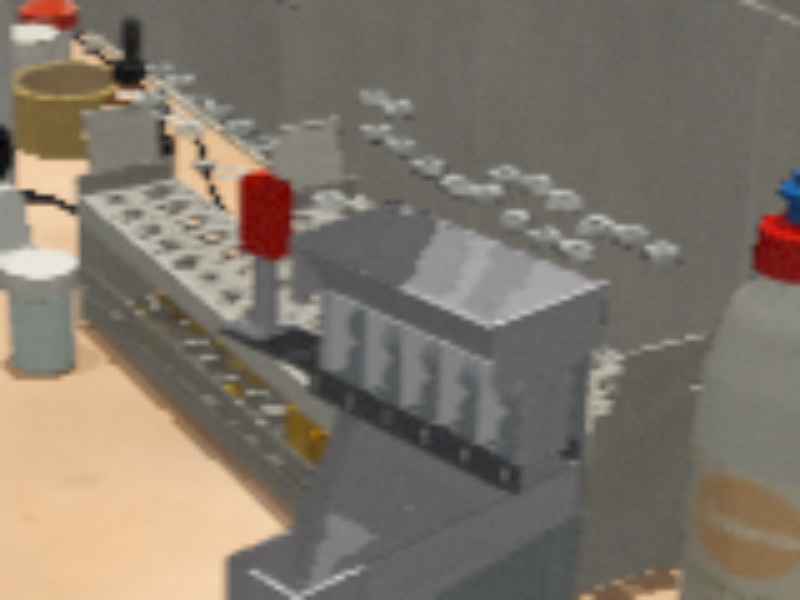

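The red grip shows at (328,186) in the wrist picture, centre at local (0, about 105.5), with lane e's ball visible at (327,285) in the hopper. I'll descend around the grip with the jaws along the dispenser's x.

Call:
play_rows(motion=[[[0,1,0.1],0],[[0,2.5,0.2],0],[[0.5,3.5,0.2],0],[[2,3.7,0.2],0],[[4.5,3.7,0.2],0],[[7.5,3.7,0.2],0],[[10,3.7,0.2],0],[[12,3.7,0.2],0],[[12.8,3.7,0.2],0],[[12.8,3.7,0.2],0],[[12.8,3.7,0.2],0]], fingers=130)

```text
clock: 12.15
ee_pos: [566.2, 132.5, 232.3]
tcp_rot: [-0.222, 1.558, 0.223]
force: [-0.1, 0.7, 0.3]
width: 46.2
```

Run:
```python
from h import *
s=get_state(); print(s["clock"],s["ee_pos"],s["width"],s["force"],(np.array(s["ee_pos"][:2])-O)@RZ)
p,d=capture("wrist"); cv2.imwrite("pics/w8.png",p[:,:,::-1])
p,d=capture("side"); cv2.imwrite("pics/s8.png",cv2.resize(p[130:280,240:440],None,fx=4,fy=4)[:,:,::-1])
```

```text
12.15 [566.18660035 132.5242829  232.31401204] 46.17693483525771 [-0.06590557  0.70878347  0.33025714] [  1.15375858 106.83782246]
```

View pics/w8.png

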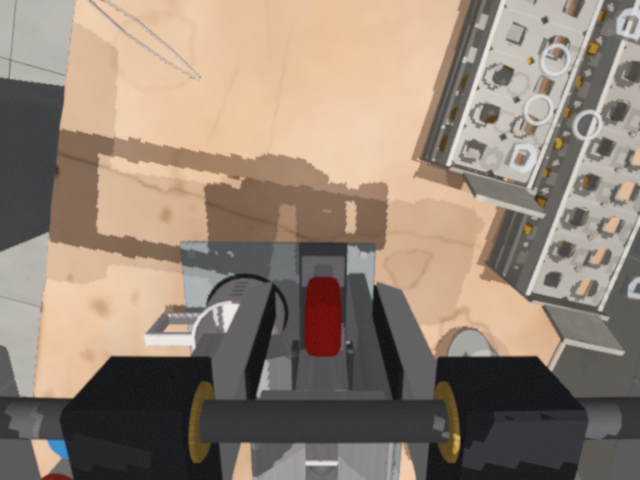

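View pics/s8.png

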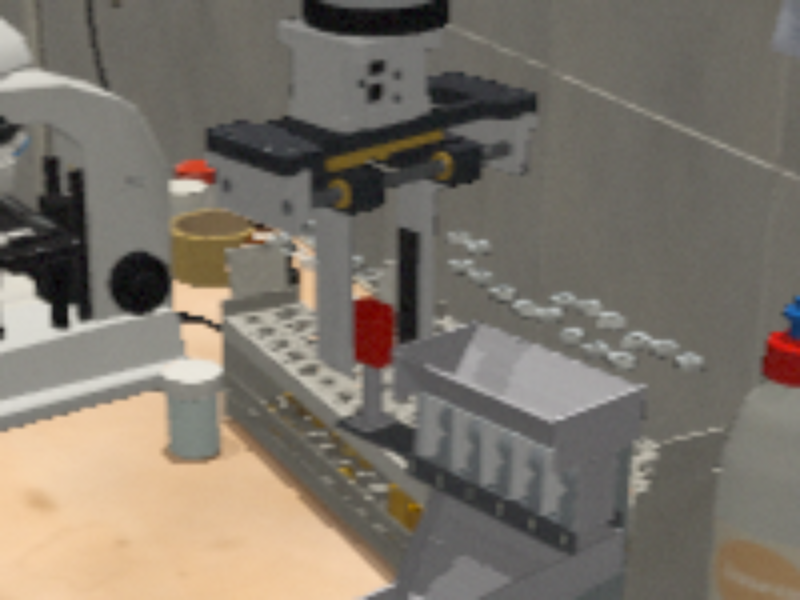

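The grip (322,315) is centred between the fingers. Closing moderately.

Call:
play_rows(motion=[[[0,0,0],0],[[0,0,0],0],[[0,0,0],0],[[0,0,0],0],[[0,0,0],0],[[0,0,0],0]], fingers=255, squeeze=30)

```text
clock: 12.85
ee_pos: [565.8, 132.0, 231.6]
tcp_rot: [-0.222, 1.559, 0.222]
force: [0.2, -0.8, 0.9]
width: 14.7
```

Call:
play_rows(motion=[[[0,-0.1,0],0],[[0,-0.2,0],0],[[0,-0.3,0],0],[[0,-0.3,0],0]])

```text
clock: 13.25
ee_pos: [566.6, 129.2, 231.6]
tcp_rot: [-0.222, 1.559, 0.222]
force: [-0.1, 1.2, 1.6]
width: 14.8
```

Call:
play_rows(motion=[[[0,-0.1,0],0],[[0,-0.2,0],0],[[0,-0.2,0],0]])

```text
clock: 13.55
ee_pos: [566.9, 128.1, 231.6]
tcp_rot: [-0.221, 1.559, 0.224]
force: [-1.3, 5.3, 1.7]
width: 14.8
```

The force rose to over 5 N, well above the sliding friction of 1.5–3 N, and motion stopped, so this is the closed stop. Now I draw the gate about 54 mm.

Call:
play_rows(motion=[[[0,0.3,0],0],[[0,0.8,0],0],[[0,1.5,0],0],[[0,2.2,0],0],[[0,2.9,0],0],[[0,3.5,0],0],[[0,4.1,0],0],[[0,4.6,0],0],[[0,5,0],0],[[0,5.3,0],0],[[0,5.5,0],0],[[0,5.5,0],0],[[0,5.5,0],0],[[0,5.5,0],0],[[0,5.5,0],0],[[0,5.5,0],0]])

```text
clock: 15.15
ee_pos: [552.1, 180.7, 231.6]
tcp_rot: [-0.221, 1.558, 0.223]
force: [4.3, 2.8, 1.6]
width: 15.0
```

Run:
```python
from h import *
s=get_state(); print(s["clock"],s["ee_pos"],s["width"],s["force"],(np.array(s["ee_pos"][:2])-O)@RZ, "opening",np.hypot(*(np.array(s["ee_pos"][:2])-[566.9,128.1])))
p,d=capture("wrist"); cv2.imwrite("pics/w9.png",p[:,:,::-1])
p,d=capture("side"); cv2.imwrite("pics/s9.png",cv2.resize(p[190:340,280:480],None,fx=4,fy=4)[:,:,::-1])
```

```text
15.15 [552.05606639 180.65654176 231.6121453 ] 15.007137733819158 [4.27945555 2.84531922 1.63621828] [  0.82499101 157.00034079] opening 54.61256674741075
```

View pics/w9.png

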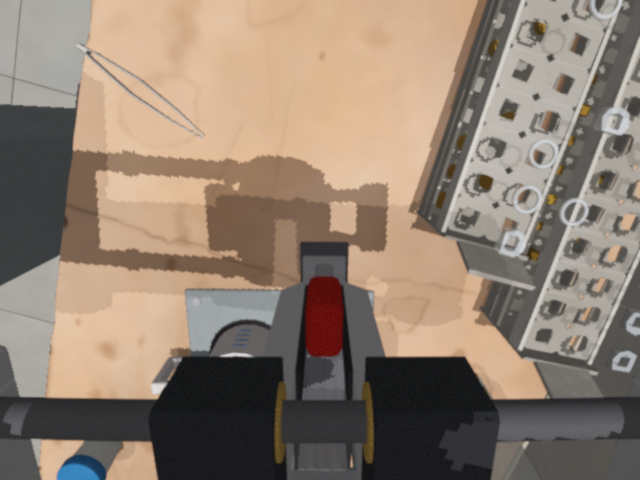

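View pics/s9.png

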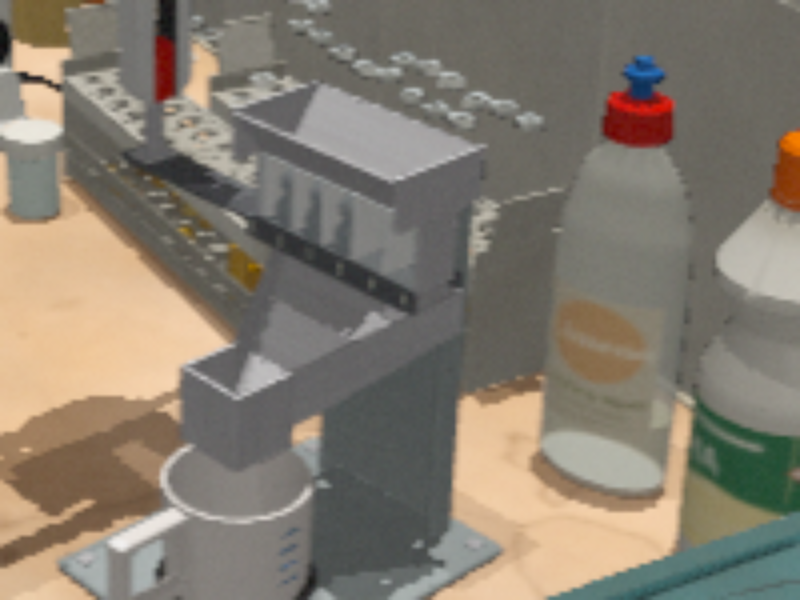

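The side picture shows the two right lanes empty, three lanes still filled at (285–345,205), and a clear chute. The gate is 54.6 mm open. Pushing it shut now.

Call:
play_rows(motion=[[[0,-0.3,0],0],[[0,-0.9,0],0],[[0,-1.6,0],0],[[0,-2.4,0],0],[[0,-3.2,0],0],[[0,-4,0],0],[[0,-4.6,0],0],[[0,-5.1,0],0],[[0,-5.4,0],0],[[0,-5.5,0],0],[[0,-5.6,0],0],[[0,-5.6,0],0]])

```text
clock: 16.45
ee_pos: [566.9, 128.1, 231.6]
tcp_rot: [-0.219, 1.56, 0.225]
force: [2.3, 7.6, 3.1]
width: 14.9
```

Run:
```python
from h import *
s=get_state(); print(s["clock"],s["ee_pos"],s["width"],s["force"],(np.array(s["ee_pos"][:2])-O)@RZ, "opening",(np.array(s["ee_pos"][:2])-[566.9,128.1])@RZ)
```

```text
16.45 [566.86926402 128.12044172 231.60391208] 14.937271830787553 [2.25102904 7.60131077 3.11467747] [  0.5972311  102.41627024] opening [-0.02391793  0.02811578]
```

Call:
play_rows(motion=[[[0,-0.1,0],0],[[0,-0.2,0],0],[[0,-0.2,0],0]])

```text
clock: 16.75
ee_pos: [566.9, 128.0, 231.6]
tcp_rot: [-0.217, 1.56, 0.228]
force: [1.7, 11.4, 2.8]
width: 14.9
```

It is a firm stop: 11 N with no movement. Releasing and rising, then looking.

Call:
play_rows(motion=[[[0,0,0],0],[[0,0,0],0],[[0,0,0],0],[[-0.5,0,0],0],[[-2,0,0],0],[[-5,0,0],0],[[-9,0,0],0],[[-12,-0.8,0],0],[[-13,-2,0],0],[[-13,-3,0],0],[[-13,-3.2,0],0],[[-13,-3.2,0],0],[[-13,-3.2,0],0]], fingers=130)

```text
clock: 18.05
ee_pos: [576.3, 93.5, 359.7]
tcp_rot: [-0.221, 1.563, 0.223]
force: [-0.3, 0.4, -0.2]
width: 46.1
```

Run:
```python
from h import *
s=get_state(); print(s["clock"],s["ee_pos"],s["width"],s["force"]); C=cam("wrist",s)
p,d=capture("wrist"); cv2.imwrite("pics/w10.png",p[:,:,::-1])
m=redmask(p); m[:140]=0;m[240:]=0;m[:,:290]=0;m[:,370:]=0
print("grip",fit_grip(m.astype(float),C))
p,d=capture("side"); cv2.imwrite("pics/s10.png",cv2.resize(p[190:365,270:470],None,fx=4,fy=3.4)[:,:,::-1])
p,d=capture("top"); cv2.imwrite("pics/t10.png",cv2.resize(p[160:310,260:460],None,fx=4,fy=4)[:,:,::-1])
```

```text
18.05 [576.26739544  93.54394461 359.70328338] 46.053042166472274 [-0.30693195  0.38344267 -0.18397054]
grip (array([-6.76095486e-02,  1.01026502e+02]), np.float64(0.3049329205366357))
```

View pics/w10.png

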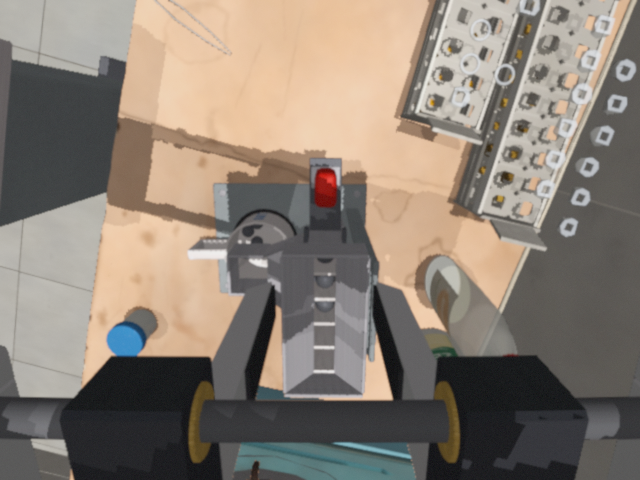

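View pics/s10.png

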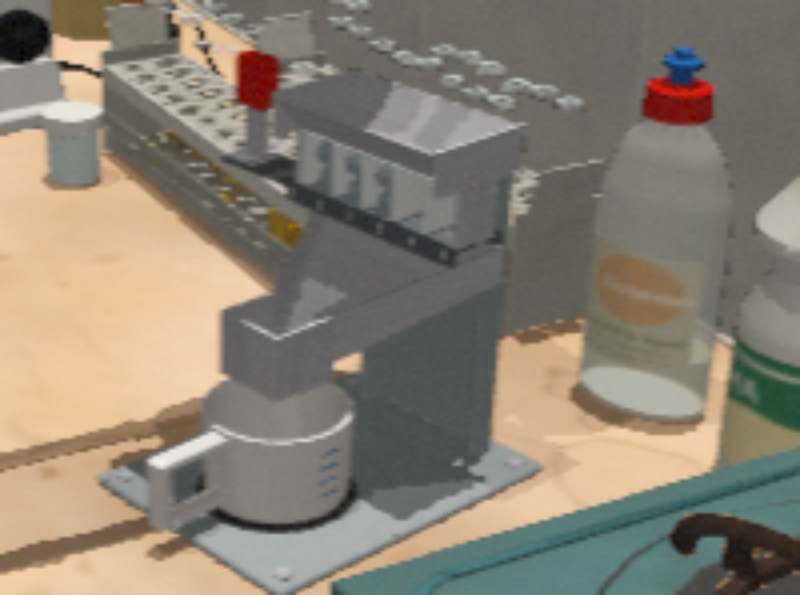

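View pics/t10.png

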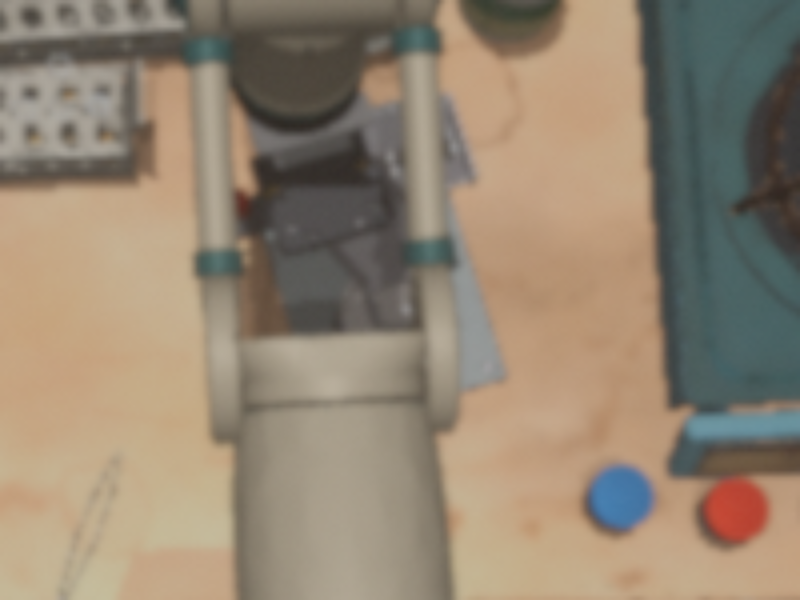

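Run:
```python
import cv2
p=cv2.imread("pics/w10.png"); cv2.imwrite("pics/w10z.png",cv2.resize(p[150:390,200:400],None,fx=2.5,fy=2.5)); cv2.imwrite("pics/w10b.png",cv2.resize(p[190:280,200:320],None,fx=6,fy=6,interpolation=cv2.INTER_CUBIC))
```

```text
(no output)
```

View pics/w10b.png

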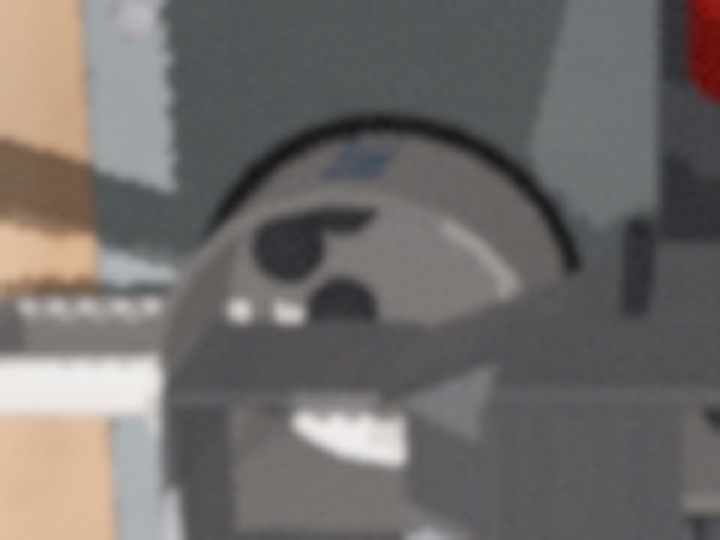

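View pics/w10z.png

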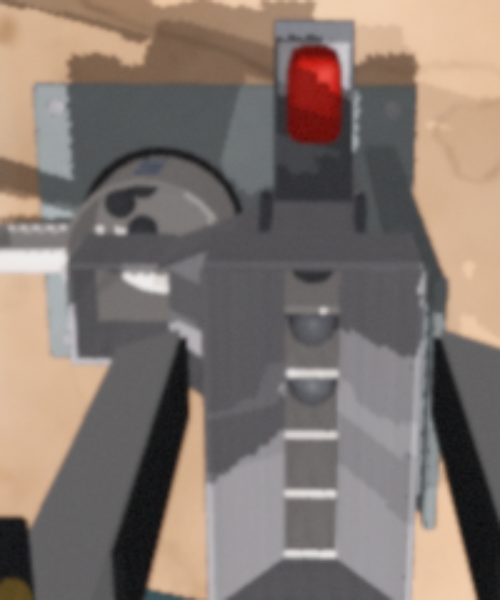

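The hopper shows lanes c, d and e filled and a and b empty. At least two balls are visible in the beaker at (290,250) and (340,295), and the chute wall hides the rest. I'll withdraw to the left to clear the top view and check.

Call:
play_rows(motion=[[[0,1,0],0],[[0,3,0],0],[[-0.5,6,0],0],[[-1,9.5,-1],0],[[-1,13,-3],0],[[-1,16,-5],0],[[-1,19,-7],0],[[-1,21,-9],0],[[-1,22,-10],0],[[-1,22,-10],0],[[-1,22,-10],0]])

```text
clock: 19.3
ee_pos: [420.0, 276.8, 371.6]
tcp_rot: [-0.223, 1.558, 0.222]
force: [-0.1, -0.4, -0.9]
width: 46.2
```

Run:
```python
from h import *
s=get_state(); print(s["clock"],s["ee_pos"],s["width"],s["force"])
p,d=capture("wrist"); cv2.imwrite("pics/w11.png",p[:,:,::-1])
p,d=capture("top"); cv2.imwrite("pics/t11.png",cv2.resize(p[160:310,260:460],None,fx=4,fy=4,interpolation=cv2.INTER_CUBIC)[:,:,::-1])
C=cam("top")
for o in ["cup_red","cup_blue","pot","ball_a1_center"]:
    for x in silhouettes(o,"top")[:6]: print(o,x["score"],np.round(x["centre"]),x["pixels"].sum(),cloud(x["pixels"],d,C).mean(0).round())
p,d=capture("side"); cv2.imwrite("pics/s11.png",p[:,:,::-1]); C=cam("side")
for o in ["cup_red","cup_blue","pot","ball_a1_center"]:
    for x in silhouettes(o,"side")[:6]: print(o,x["score"],np.round(x["centre"]),x["pixels"].sum(),cloud(x["pixels"],d,C).mean(0).round())
```

```text
19.3 [419.99563134 276.82723089 371.58125265] 46.23438819401621 [-0.06885474 -0.44264871 -0.94766667]
cup_red 0.74 [443. 287.] 240 [ 370. -239.   55.]
cup_blue 0.48 [413. 284.] 222 [ 382. -154.   56.]
pot 0.56 [196. 215.] 173 [585. 490.  79.]
cup_red 0.63 [321. 428.] 1180 [ 366. -249.   45.]
cup_red 0.36 [335. 227.] 324 [563. 126. 204.]
cup_blue 0.96 [308. 392.] 963 [ 377. -164.   44.]
pot 0.63 [287. 230.] 330 [581. 483.  40.]
```

View pics/t11.png

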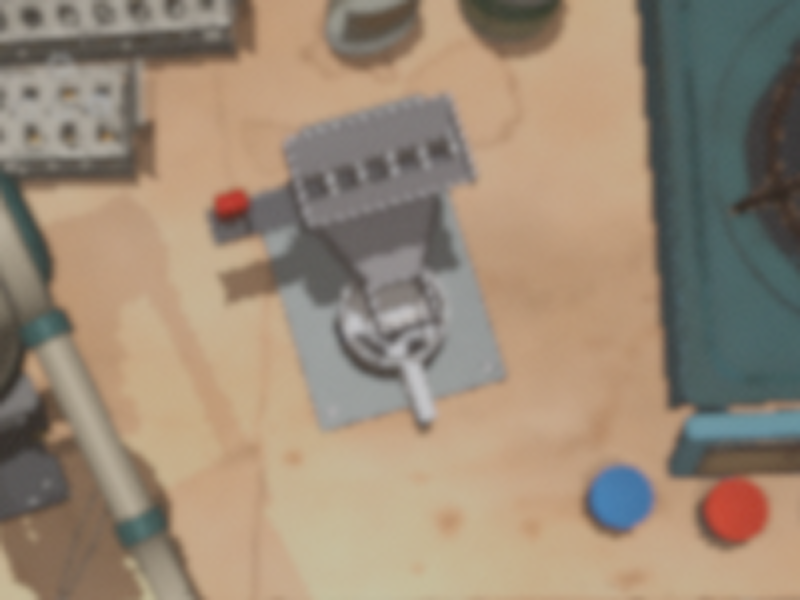

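View pics/w11.png

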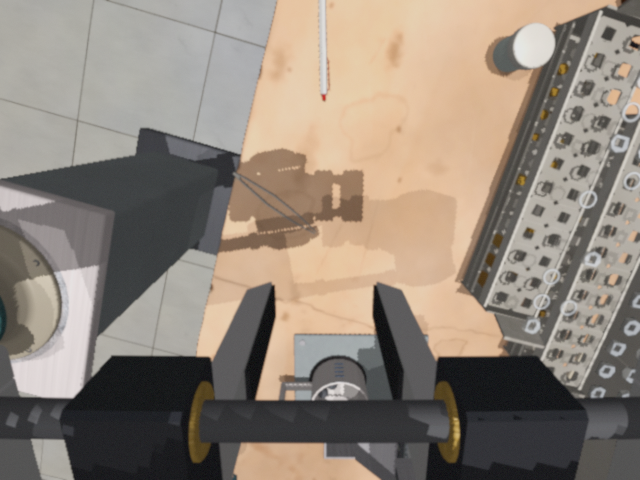

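View pics/s11.png

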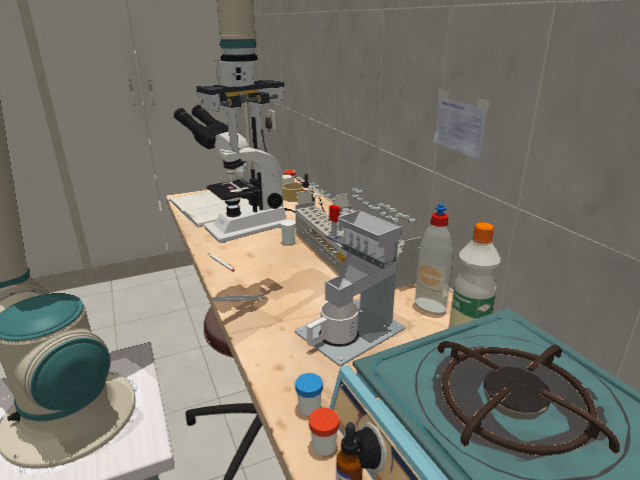

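The bystanders are unmoved and the beaker is upright under the spout, with the handle outward. To count the balls in the beaker I'll look from in front under the spout with the wrist camera.

Call:
play_rows(motion=[[[0,-1,-0.3],-0.08],[[0,-3,-0.8],-0.2],[[0,-5.5,-1.4],-0.32],[[0.5,-8.5,-2],-0.44],[[1,-11.5,-2.8],-0.56],[[2,-14.5,-3.6],-0.68],[[4,-17.5,-4.4],-0.8],[[6,-20.5,-5.2],-0.92],[[8.5,-23.5,-5.9],-1.04],[[11,-26,-6.5],-1.16],[[13.5,-27.8,-6.9],-1.28],[[15.5,-28.5,-7],-1.4],[[16.8,-28.5,-7],-1.5],[[17,-28.5,-7],-1.57],[[17,-28.5,-7],-1.57],[[17,-28.5,-7],-1.57],[[17,-28.5,-7],-1.57]], fingers=0)

```text
clock: 21.55
ee_pos: [432.2, -16.3, 201.9]
tcp_rot: [-1.414, 1.062, 1.412]
force: [-0.2, 0.5, 0.2]
width: 94.2
```

Run:
```python
from h import *
s=get_state(); print(s["clock"],s["ee_pos"],s["width"],s["force"])
p,d=capture("wrist"); cv2.imwrite("pics/w12.png",p[:,:,::-1]); cv2.imwrite("pics/w12z.png",cv2.resize(p[250:370,250:400],None,fx=5,fy=5,interpolation=cv2.INTER_CUBIC)[:,:,::-1])
for x in silhouettes("ball_a1_center","wrist"): print(x["score"],x["centre"],x["pixels"].sum())
```

```text
21.55 [432.16251782 -16.25615126 201.94101613] 94.1850879827194 [-0.17919936  0.52839153  0.23041808]
```

View pics/w12.png

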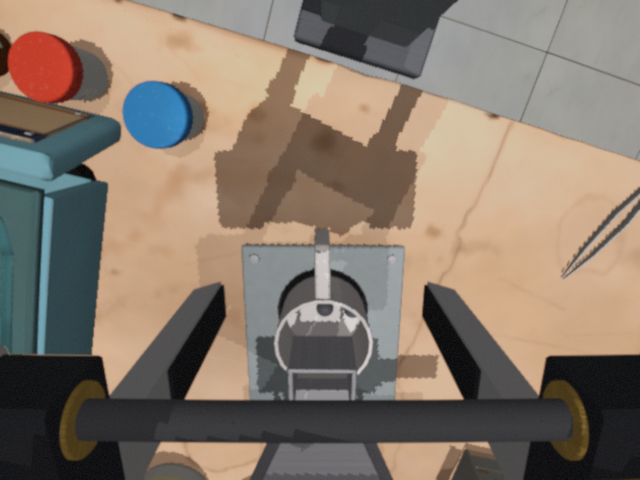

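View pics/w12z.png

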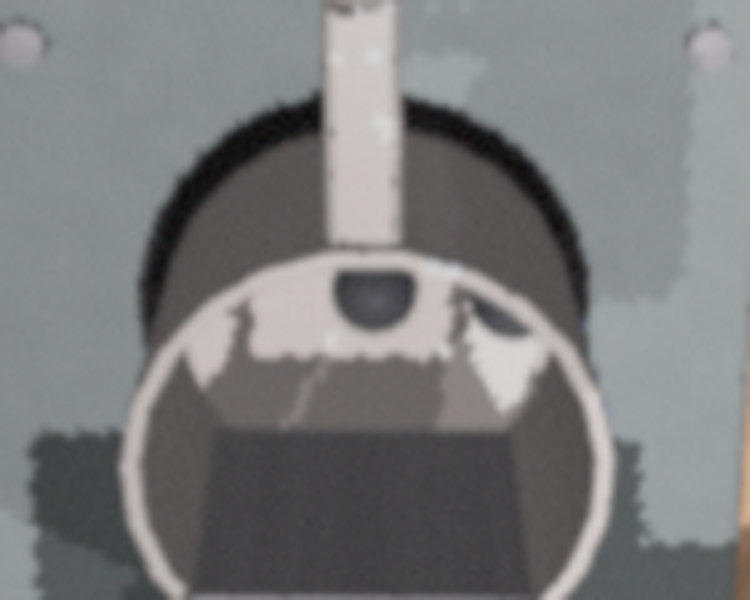

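Run:
```python
from h import *
s=get_state(); C=cam("wrist",s)
ax=np.array([519.5,8])
f=lambda px,C:(((on_z(px,18,C)[:,:2]-ax)@RZ).round(0))
print("now rel. beaker axis",f([(325,308),(351,313)],C).tolist())
s2=dict(ee_pos=[576.267,93.544,359.703],tcp_rot=[-.221,1.563,.223]); C2=cam("wrist",s2)
print("w10",f([(248.3,231.7),(256.7,239),(258,227)],C2).tolist())
P=lambda L,z:np.r_[ax+RZ@np.array(L),z]
print("beaker fit", proj([P((0,0),68),P((-40,0),68)],C))
```

```text
now rel. beaker axis [[-8.0, 1.0], [-3.0, 25.0]]
w10 [[-20.0, 15.0], [-10.0, 5.0], [-8.0, 21.0]]
beaker fit [[324.13600661 343.4293727 ]
 [324.28673289 298.18782428]]
```

Matching the two views gives three distinct balls, one of which is hidden behind the front wall here. I'll take one more look from the right-hand side for the fourth.

Call:
play_rows(motion=[[[-1,0,0],0],[[-3.5,0,-1],0],[[-6,-0.5,-3],0],[[-6.8,-2,-6],0],[[-6.8,-4,-9],0],[[-6.8,-5.5,-10.7],0],[[-6.8,-6,-11.1],0],[[-6.8,-6,-11.1],0],[[-6.8,-6,-11.1],0]])

```text
clock: 22.55
ee_pos: [519.4, -105.4, 269.6]
tcp_rot: [-1.413, 1.062, 1.415]
force: [-0.1, 1.6, -0.8]
width: 94.1
```

Run:
```python
from h import *
s=get_state(); print(s["clock"],s["ee_pos"],s["force"]); C=cam("wrist",s)
p,d=capture("wrist"); cv2.imwrite("pics/w13.png",p[:,:,::-1])
c=proj([519.5,8,40],C)[0].round().astype(int); print(c)
cv2.imwrite("pics/w13z.png",cv2.resize(p[max(c[1]-55,0):c[1]+55,c[0]-70:c[0]+70],None,fx=5,fy=5,interpolation=cv2.INTER_CUBIC)[:,:,::-1])
for x in silhouettes("ball_a1_center","wrist"): print(x["score"],x["centre"],x["pixels"].sum())
```

```text
22.55 [ 519.37029586 -105.374276    269.59039816] [-0.05425866  1.63836821 -0.79985073]
[434 241]
0.6 [454.7, 228.7] 196
```

View pics/w13z.png

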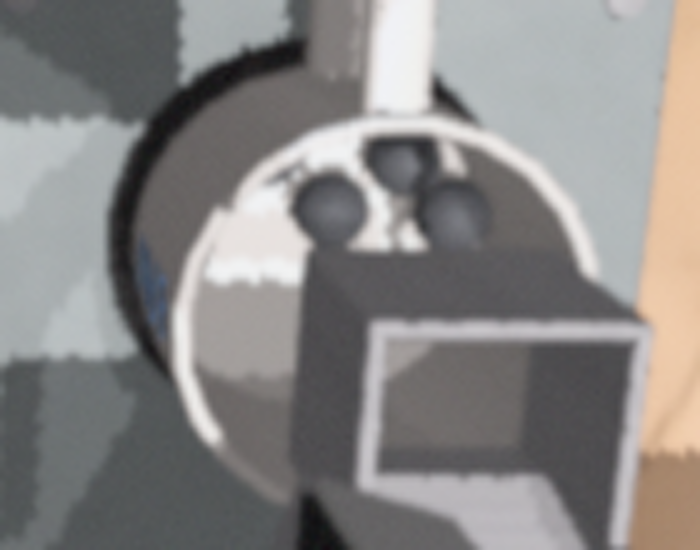

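Run:
```python
from h import *
s=get_state(); C=cam("wrist",s); ax=np.array([519.5,8])
px=[(434-70+u/5,241-55+v/5) for u,v in [(330,205),(400,165),(455,215)]]
print(((on_z(px,18,C)[:,:2]-ax)@RZ).round(1))
for L in [(-20,15),(-10,3),(-4,25),(8,14),(0,12)]:
    w=np.r_[ax+RZ@np.array(L,float),18]; c=proj(w,C)[0]; print(L,((c-[364,186])*5).round())
```

```text
[[ -9.    0.8]
 [-17.7  14.7]
 [ -7.   27.2]]
(-20, 15) [402. 154.]
(-10, 3) [341. 201.]
(-4, 25) [443. 229.]
(8, 14) [386. 284.]
(0, 12) [380. 247.]
```

Call:
play_rows(motion=[[[0,0,1],0],[[0,0,3.5],0],[[0,0,7.5],0],[[0,-0.5,11.5],0],[[0,-1,15.5],0],[[0,-1.5,19.5],0],[[0,-2,23],0],[[0.2,-2.5,25.3],0],[[0.5,-2.5,26],0],[[0.5,-2.5,26],0],[[0.5,-2.5,26],0]])

```text
clock: 23.75
ee_pos: [471.6, 149.8, 264.5]
tcp_rot: [-1.414, 1.063, 1.414]
force: [0.3, -0.7, -0.1]
width: 94.0
```

Run:
```python
from h import *
s=get_state(); print(s["clock"],s["ee_pos"],s["force"]); C=cam("wrist",s)
p,d=capture("wrist"); cv2.imwrite("pics/w14.png",p[:,:,::-1])
c=proj([519.5,8,40],C)[0].round().astype(int); print(c)
cv2.imwrite("pics/w14z.png",cv2.resize(p[max(c[1]-55,0):c[1]+55,max(c[0]-70,0):c[0]+70],None,fx=5,fy=5,interpolation=cv2.INTER_CUBIC)[:,:,::-1])
ax=np.array([519.5,8])
for L in [(-18,15),(-9,1),(-6,26.5),(3,13)]:
    w=np.r_[ax+RZ@np.array(L,float),18]; print(L,((proj(w,C)[0]-[c[0]-70,c[1]-55])*5).round())
```

```text
23.75 [471.57550934 149.8003048  264.46060022] [ 0.31701303 -0.65622538 -0.08079107]
[171 218]
(-18, 15) [456. 162.]
(-9, 1) [391. 206.]
(-6, 26.5) [517. 221.]
(3, 13) [455. 264.]
```

View pics/w14z.png

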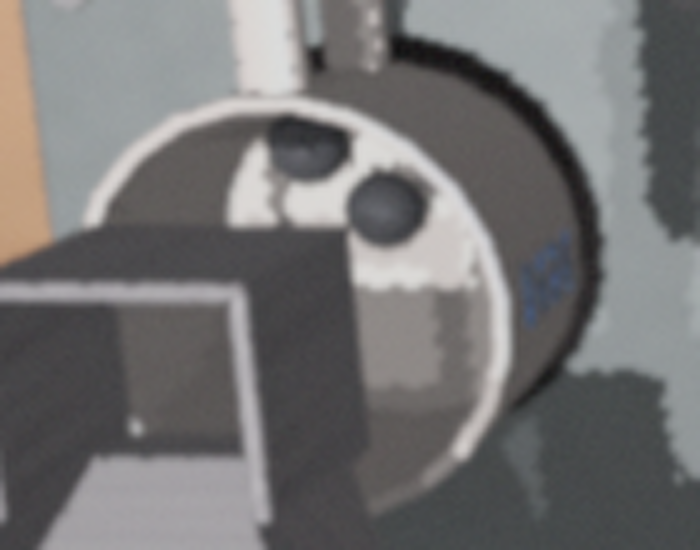

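Run:
```python
from h import *
sts={"w13":dict(ee_pos=[519.37,-105.374,269.59],tcp_rot=[-1.413,1.062,1.415]),"w14":dict(ee_pos=[471.576,149.8,264.46],tcp_rot=[-1.414,1.063,1.414]),"w12":dict(ee_pos=[432.16,-16.256,201.94],tcp_rot=[-1.414,1.062,1.412])}
out=[]
t=np.linspace(0,2*np.pi,60)
for n,s in sts.items():
    C=cam("wrist",s); q=cv2.imread(f"pics/{n}.png"); c=proj([519.5,8,40],C)[0].round().astype(int)
    x0,y0=max(c[0]-70,0),c[1]-55
    z=cv2.resize(q[y0:y0+110,x0:x0+140],None,fx=5,fy=5,interpolation=cv2.INTER_CUBIC)
    def P(pts): return ((proj(pts,C)-[x0,y0]+.5)*5).round().astype(np.int32)
    for r,h,col in [(40,68,(0,255,0)),(37,10,(0,255,255)),(40,6,(255,0,255))]:
        cv2.polylines(z,[P(np.c_[519.5+r*np.cos(t),8+r*np.sin(t),np.full(60,h)])],True,col,1)
    cv2.imwrite(f"pics/{n}m.png",z)
```

```text
(no output)
```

View pics/w13m.png

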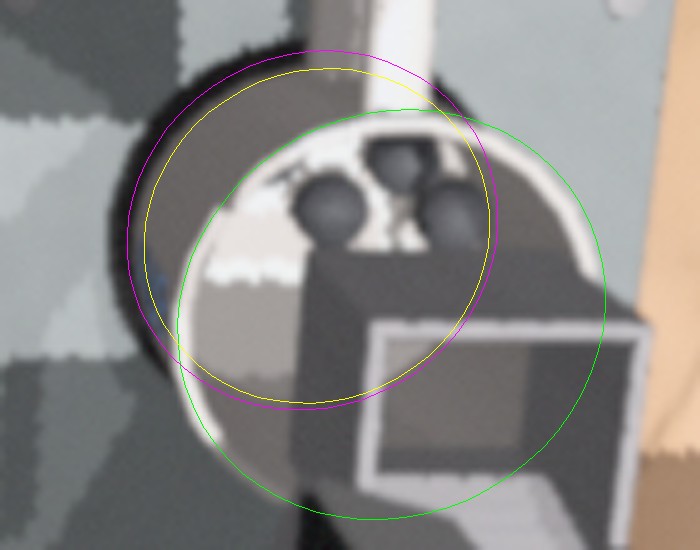

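View pics/w14m.png

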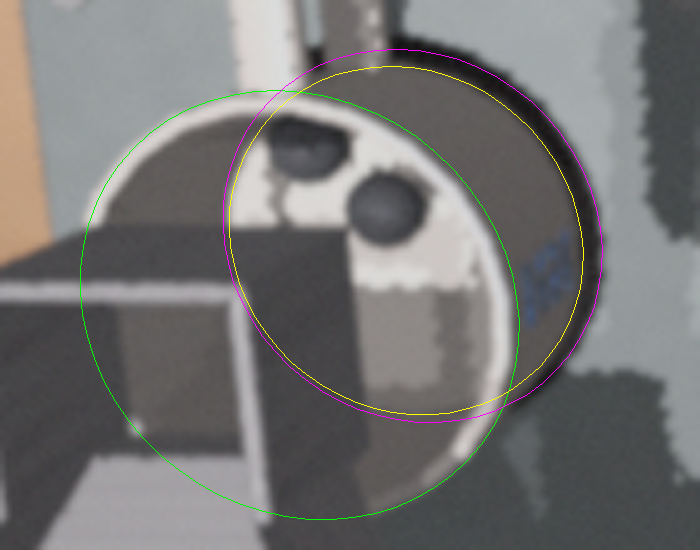

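Run:
```python
from h import *
s=dict(ee_pos=[471.576,149.8,264.46],tcp_rot=[-1.414,1.063,1.414]); C=cam("wrist",s); ax=np.array([519.5,8])
px=[(101+u/5,163+v/5) for u,v in [(308,150),(385,208)]]
print("w14 balls",((on_z(px,18,C)[:,:2]-ax)@RZ).round(1).tolist())
s=dict(ee_pos=[519.37,-105.374,269.59],tcp_rot=[-1.413,1.062,1.415]); C=cam("wrist",s)
w=np.r_[ax+RZ@np.array([-19,-17.]),18]; print("4th in w13 crop:",((proj(w,C)[0]-[364,186])*5).round())
st=get_state(); print(st["clock"],st["force"])
hand_in()
```

```text
w14 balls [[-20.6, -14.8], [-8.7, -0.2]]
4th in w13 crop: [248. 158.]
23.8 [ 0.64691647  0.32232158 -0.34505263]
the job is handed in; nothing more can be done
```

The job is done and handed in at 23.8 s, with the gripper open and touching nothing. No verdict came back.

- **Beaker:** I took it by the handle and stood it on the pad under the spout. The last pictures show it upright with the rim around the spout mouth. The model outline is within about 3 mm of the picture.
- **Gate:** It started about 4 mm open, so I pushed it to its stop first to get a zero. I then drew it 54.6 mm, which emptied lanes a and b, and pushed it back to the same stop. The reading there was within 0.1 mm of the first, and it held at 11 N without moving.
- **Balls in the beaker:** No single picture shows all four, because the spout or beaker wall hides one or two in each. Matched across the wrist views, they give four separate positions on the beaker floor. The fourth appears in only one view, at a spot the wall hides in the others.
- **Balls in the hopper:** Lanes c, d and e still look full and a and b look empty, and the chute shows no stuck ball. I did not count the six remaining balls one by one.
- **Bystanders:** The red cup, blue cup and pot measured where they started, within about 1 mm. The exception was the pot's height in the top view, which read 21 mm higher than before. Its position there was unchanged and the side view showed no change, so I put this down to the arm partly covering it.

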